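Stand the bench lamp up and clip it into its bracket

ROBOT

A 6-joint arm with a two-finger parallel gripper is mounted at the origin on a cart in front of the work surface, level with it; the furniture and walls round the work are solid. World frame = base frame: x ahead of the robot, y to its left, z up, the work surface at z = 0. Lengths are in m, angles in rad, forces in N, time in s.
With the tool pointing down it reaches from about 0.25 to 0.725 m from the base axis. Payload 4 kg.
Tool frame: the origin (TCP) lies at the very end of the fingers, on their centre line; the grasp point (between the pads) lies 19 mm behind it; z points along the fingers, y is the line along which they close (so a half turn about z gives the same grasp; the last joint's range is limited). The gripper opens to 85 mm and grips with 20 to 120 N. Pads are 22 mm wide; open, the fingers measure 114 mm over their backs; the gripper's body (76 mm by 85 mm) begins 54 mm behind the grasp point. The pads swing forward as they close: fully open they stand 13 mm farther back than shut.
Start: joints at [1.202, 0.241, 0.005, 1.335, 0, 1.571], TCP at [0.18, 0.466, 0.231] pointing down, gripper open.
Joint ranges: [-2.72, 2.72], [-1.05, 1.87], [-1.09, 1.28], [-1.99, 2.15], [-1.42, 1.44], [-3.14, 3.14]. Speed limits (rad/s): [2.79, 2.79, 3.14, 3.14, 3.14, 3.14].

INTERFACE

Orientations are given as a unit quaternion [x, y, z, w].
In Python, from workcell import telemetry, vision, workorder gives the robot as it stands.
- The arm moves only by the shell command python3 -m inch 'ROWS'. ROWS is JSON, a list of rows, each a list of 3 entries, a list of its own where there are three numbers: the turn, a rotation vector about the tool's x, y, z scaled (see below), then the shift along the tool's x, y, z scaled (see below), then the closure, from -1 (fully open) to 1 (shut). A call has 1 to 10 rows; each row shifts and turns the commanded pose from where the row before left it, along the tool's axes as they then stand; what a row does not reach is not made up. The controller multiplies each number of a shift by 0.3 m and each number of a turn by 360 degrees. A row lasts 1/12 s, in which the tool goes at most 41.7 mm and 7.16 degrees, less where a joint would pass 70% of its speed; a pose out of reach is approached as far as the arm can. A call with a number of a shift or a turn outside -1 to 1 is refused whole. A call with a gripper value outside its range is refused whole. The fingers move at their own pace and stop on an object; the grip force is fixed at half the most. Time passes only in rows, so rows that do not move let the fingers close. It gives the time, the measured TCP pose, the force, the opening and the grip force at its end, in the units of the state.
- telemetry.get_obs(): the state, without advancing time (a new reading comes with each control period).
- vision.camera(name): name is "scene" or "top"; returns a dict with "img" (384x512x3 uint8, red, green, blue), "fov_y" (degrees; the focal length in pixels is half the picture's height over the tangent of half this angle, whatever the lens; pixels are square), "cx", "cy" (the principal point, pixels), "pose" (4x4, takes a point from camera to world coordinates). Camera axes: x right, y up, looking along -z (the intrinsics and any distortion apply to the point x, -y, -z); pixel columns grow to the right and rows downward; lengths in m; the calibration is good to about 2 mm. A picture is of the moment at which its call begins. There is no depth.
- workorder.job_done(): hands the job in; it is judged then, once.
The state is a dict: "clock": time; "joint_pos": joint angles; "joint_vel": joint speeds; "tau": joint torques, N m; "eef_pos": TCP position; "tool_rot": TCP orientation; "ft_force": force on the tool from outside, world axes, zero at the start; "ft_torque": the same for the moment, N m; "grip_width": finger opening in m; "grasp_force": force on a finger pad.
Only numpy, scipy, OpenCV 4.12 (cv2) and the standard library are available. Lean on these libraries where they do the work, as an engineer would, in place of code of your own. Each camera call takes 0.05 s, during which the arm holds its last target. There are 200 camera calls.

TASK

The bench lamp has been left lying down. Tip it up onto its foot by raising the head end, with the foot staying on the bench as the pivot, and let it stand by itself on the open bench; then take hold of it afresh and slide its foot into the bench bracket, under the lips, until it is fully home against the stop with both spring clips closed behind it, and let go. Handle the lamp gently, never letting it fall, and leave the other things where they are.

Things in the scene. Friction and masses are not known exactly. Their poses are not given: they have to be found in the camera images.
- lamp: Bench lamp 205 mm long, 0.28 to 0.45 kg, heavy at the foot. Origin: centre of the foot's underside; z along the column to the head; x: the way the foot slides (either way round). Foot plate 38 (x) x 66 (y) x 6 mm, corners rounded 12 mm; its ends along y are the ears. Boss 32 mm across to z=18 mm, aluminium column 22 mm across to z=138 mm. Starts lying level, head roughly towards the robot.
- lamp_head (a point): Centre of the lamp's round black and white head, 38 mm across, from z=138 to 205 mm in the lamp's frame (this point at z=172 mm). At the start the lamp's axis is 19 mm above the bench; it rests on the head and on the foot's -x edge. Held lightly, the head can turn between the fingers.
- lamp_pivot (a point): Middle of the foot's bottom edge, at x=-19 mm, z=0 in the lamp's frame (edge 42 mm long, along y). At the start it is on the bench, and the lamp tips up about this edge; upright, its column stands 19 mm beyond the edge, on the side away from where the head lay.
- bracket: Aluminium U bracket fixed to the bench, 100 mm wide, 13 mm high (screw heads 15.5). Origin on the bench where the foot's centre is when home; x points the way the foot is pushed in (away from the robot). The foot slides on the bench itself. Stop face at x=+19 mm; guides at y=+-34.6 mm; lips 9 to 13 mm above the bench from x=-41 to 31 mm, with a 50 mm gap between them for the column.
- bracket_mouth (a point): Middle of the bracket's open end on the bench, at x=-60 mm in the bracket's frame; here the channel is flared to about 88 mm, narrowing to 69 mm at x=-41 mm. Hold the lamp firmly and low on the column (30 to 60 mm above the bench) for the push: pushed high up, the foot tips and jams under the lips.
- clip_left (a joint): Left (+y) leaf clip of the bracket, rad: 0 closed, about 0.07 when a passing ear pushes it aside, back near 0 when the foot is home. Its round nose, seen in a window of the lip, stands 2 mm into the ear's path at x=-15 mm in the bracket's frame. Both clips together take a push of about 3 to 8 N.
- clip_right (a joint): Right (-y) leaf clip of the bracket, as the left one.
- forceps: Bystander: steel forceps 130 mm long, 10 wide, 8 high, lying between the lamp's and the bracket's places; origin under its centre, length along its y.
- vial_0: Bystander: small clear vial with white cap, 25 mm across, 56 mm tall; origin under its centre.
- vial_1: Bystander: a second vial like the first, farther back.
- marker: Bystander: red and white marker pen 135 mm long, 16 mm thick, lying at the left; origin under its centre, length along y.
- masking_tape: Bystander: roll of masking tape 100 mm across, 25 mm high, at the right; origin under its centre.
- dish_open: Bystander: clear open dish 83 mm across, 12 mm high, at the front right; origin under its centre.

How it is judged:
By the outcome, as a careful person would: the job done as asked, in the order asked, and still so for the second after the job is handed in, with the robot touching nothing.
It also fails if it takes over 72 s, if anything falls off the work surface, if the arm or the gripper's body presses on something with over 40 N, if the wrist force passes 120 N, or if a joint passes its speed limit or range.

## Working session

There is one attempt and no reset: what is moved stays moved. The work goes in short steps, Python scripts to look and compute and a shell command to move; the robot and the scene stay as the last step left them, time stands still between calls to the robot, and variables do not carry over. Pictures are saved under pics/ and viewed, at most 13 in all, crops included, and the job is handed in when it is done.

```bash
mkdir -p pics; ls; python3 - <<'E'
from workcell import telemetry, vision
import cv2
o=telemetry.get_obs(); print(o)
for n in ("scene","top"):
    c=vision.camera(n); print(n,{k:v for k,v in c.items() if k!="img"})
    cv2.imwrite(f"pics/{n}0.png",cv2.cvtColor(c["img"],cv2.COLOR_RGB2BGR))
E
```

```text
pics
{'clock': 0.0, 'joint_pos': array([1.20203344e+00, 2.41418024e-01, 3.75813826e-03, 1.33516750e+00,
       3.72415863e-06, 1.57079100e+00]), 'joint_vel': array([-0.00130994, -0.00098633, -0.00098813,  0.00193132,  0.00256628,
       -0.00153871]), 'tau': array([ 1.05130501e-03, -3.72316575e+01,  2.52407759e+01,  1.69190986e-02,
        8.79575009e-05, -2.86664580e-06]), 'eef_pos': array([0.18001256, 0.46582518, 0.23042335]), 'tool_rot': array([ 1.83335789e-01,  9.83049824e-01, -9.97976418e-04, -1.88019235e-04]), 'ft_force': array([-0.42749726, -0.11984531,  0.12846048]), 'ft_torque': array([-0.03074797, -0.07512821, -0.00606505]), 'grasp_force': 0.0, 'grip_width': 0.08585990164666556}
scene {'fov_y': 54.97396999109163, 'cx': 257.3333839311871, 'cy': 194.08438151278756, 'pose': array([[ 0.81808092,  0.24205169, -0.52168437, -0.06820817],
       [-0.57499037,  0.32628769, -0.75028156, -0.94388335],
       [-0.01138774,  0.91375452,  0.40610712,  0.54348801],
       [ 0.        ,  0.        ,  0.        ,  1.        ]])}
top {'fov_y': 42.879081283239124, 'cx': 252.34047400505943, 'cy': 200.93841124278003, 'pose': array([[-2.59832638e-02,  9.72253033e-01, -2.32484212e-01,
         2.52336971e-01],
       [-9.99661582e-01, -2.55643524e-02,  4.81517175e-03,
        -2.84588648e-02],
       [-1.26174300e-03,  2.32530649e-01,  9.72588251e-01,
         1.42116185e+00],
       [ 0.00000000e+00,  0.00000000e+00,  0.00000000e+00,
         1.00000000e+00]])}
```

View pics/top0.png

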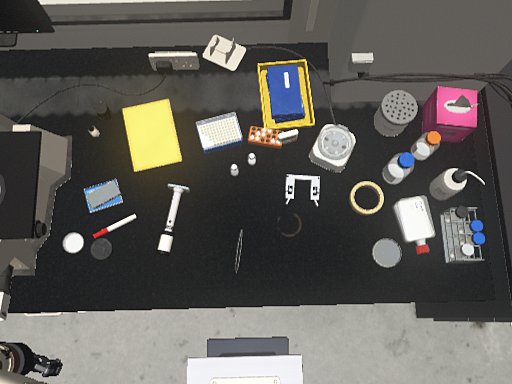

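View pics/scene0.png

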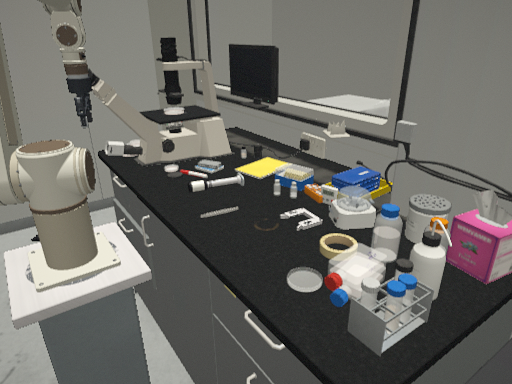

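Top view: lamp runs from its head at about (165,243) to its foot at (178,187). The bracket is at (303,189) and opens downwards, towards the robot. The forceps are at (239,251) and the vials at (235,170) and (251,159). In the scene view the lamp is at about (218,183) and the bracket at (302,217).

```bash
cat > h.py <<'E'
import numpy as np, cv2
from workcell import telemetry, vision
def ray(c,u,v):
    f=192/np.tan(np.radians(c["fov_y"]/2)); P=c["pose"]
    d=P[:3,:3]@np.array([(u-c["cx"])/f,-(v-c["cy"])/f,-1]); return P[:3,3],d/np.linalg.norm(d)
def plane(c,u,v,z):
    o,d=ray(c,u,v); return o+d*(z-o[2])/d[2]
def proj(c,p):
    f=192/np.tan(np.radians(c["fov_y"]/2)); P=c["pose"]; q=P[:3,:3].T@(np.asarray(p)-P[:3,3])
    return np.array([c["cx"]-f*q[0]/q[2], c["cy"]+f*q[1]/q[2]])
def tri(c1,p1,c2,p2):
    A=np.zeros((3,3));b=np.zeros(3);R=[]
    for c,p in((c1,p1),(c2,p2)):
        o,d=ray(c,*p);M=np.eye(3)-np.outer(d,d);A+=M;b+=M@o;R.append((o,d))
    x=np.linalg.solve(A,b)
    return x,[np.linalg.norm((np.eye(3)-np.outer(d,d))@(x-o)) for o,d in R]
def crop(c,x0,y0,w,h,k):
    return cv2.resize(cv2.cvtColor(c["img"][y0:y0+h,x0:x0+w],cv2.COLOR_RGB2BGR),None,fx=k,fy=k,interpolation=cv2.INTER_CUBIC)
def shot(): return vision.camera("top"),vision.camera("scene")
E
python3 - <<'E'
from h import *
t,s=shot()
a=crop(t,145,175,64,48,6); a=crop(t,140,175,66,82,4)[:300]
L=np.zeros((600,800,3),np.uint8)
def put(im,x,y): L[y:y+im.shape[0],x:x+im.shape[1]]=im[:600-y,:800-x]
put(crop(t,140,178,60,80,5)[:400],0,0)
put(crop(t,278,168,50,40,8)[:320],320,0)
put(crop(s,180,165,70,35,6),0,400)      # lamp scene
put(crop(s,272,195,60,45,6),430,330)
cv2.imwrite("pics/c1.png",L)
for n,c in (("t",t),("s",s)):
    g=cv2.cvtColor(c["img"],cv2.COLOR_RGB2GRAY)
    m=(g>120).astype(np.uint8)
    k,_,st,ce=cv2.connectedComponentsWithStats(m)
    for i in range(1,k):
        x,y,w,h,ar=st[i]
        if ar>8 and ((n=="t" and 140<x<330 and 150<y<280) or (n=="s" and 180<x<330 and 160<y<240)): print(n,st[i],ce[i].round(1))
E
```

```text
t [248 153   8  12  72] [251.5 158.6]
t [231 164   8  12  71] [234.  169.6]
t [285 174  35  33 480] [302.4 185.7]
t [165 184  24  48 379] [174.  204.7]
t [158 234  15  18 199] [165.  242.5]
s [188 171  20   7  75] [197.5 173.8]
s [274 179   6  16  87] [276.6 186.9]
s [191 180  14  12 124] [197.6 184.9]
s [290 181   7  17  93] [293.3 189.7]
s [ 305  182  126  171 7322] [368.2 257.8]
s [201 207  37  11 119] [218.6 211.8]
s [280 208  43  23 363] [303.  217.9]
```

View pics/c1.png

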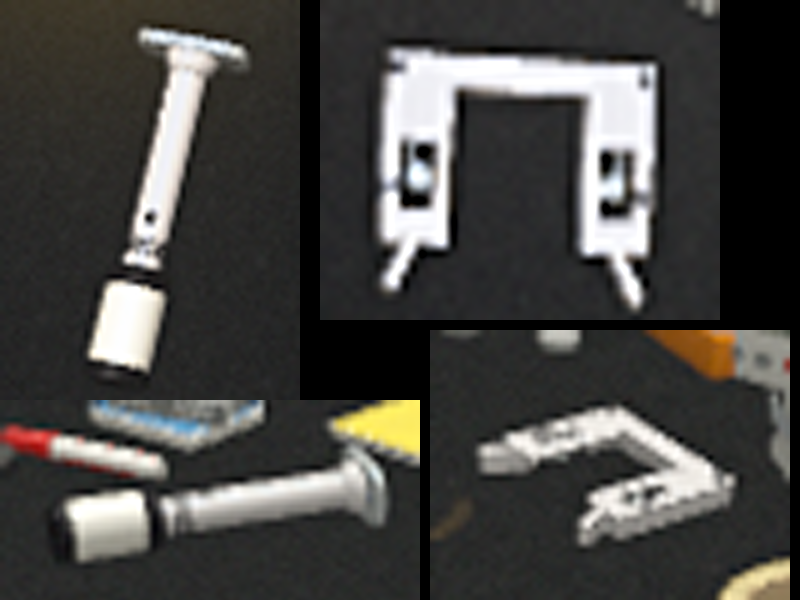

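Crops: the lamp's neck is at top (168,230) and boss at (177,190). The bracket's back corners are at top (286.5,174) and (320,176), its clip noses at (290,189) and (314,190), and its mouth faces down.

```bash
python3 - <<'E'
from h import *
t,s=shot()
np.set_printoptions(precision=4,suppress=True)
U=lambda x,y,k,ox,oy,px=0,py=0:((x-px+.5)/k-.5+ox,(y-py+.5)/k-.5+oy)
TL=lambda x,y:U(x,y,5,140,178); TB=lambda x,y:U(x,y,8,278,168,320,0)
SL=lambda x,y:U(x,y,6,180,165,0,400); SB=lambda x,y:U(x,y,6,272,195,430,330)
for n,a,b in (("neck",TL(142,262),SL(175,515)),("boss",TL(188,62),SL(345,478)),("head",TL(127,326),SL(108,525)),
  ("BL",TB(388,48),SB(613,406)),("BR",TB(657,65),SB(735,478)),("FL",TB(382,243),SB(505,437)),("FR",TB(652,255),SB(590,520)),
  ("noseL",TB(420,172),SB(563,432)),("noseR",TB(612,182),SB(642,493))):
    x,e=tri(t,a,s,b); print(n,x,np.array(e),plane(t,*a,0.019 if n in("neck","boss","head") else 0.013), plane(s,*b,0.019 if n in("neck","boss","head") else 0.013))
# lamp mask axis
g=cv2.cvtColor(t["img"],cv2.COLOR_RGB2GRAY)
for n,r in (("col",(165,193,20,40)),("headwhite",(155,232,20,22))):
    x,y,w,h=r; m=(g[y:y+h,x:x+w]>120); yy,xx=np.nonzero(m); 
    l=cv2.fitLine(np.stack([xx+x,yy+y],1).astype(np.float32),cv2.DIST_L2,0,.01,.01).ravel(); c=l[2:]; 
    print(n,plane(t,*c,.019),plane(t,*(c-20*l[:2]),.019),plane(t,*(c+20*l[:2]),.019))
print("plate",[plane(t,*TL(*p),.019) for p in ((140,36),(248,58))])
print([plane(t,*p,0) for p in ((239,230),(236,272),(239,251))], "vials",plane(t,234,169.6,.05),plane(t,251.5,158.6,.05))
E
```

```text
neck [0.5099 0.2106 0.0198] [0.0032 0.0032] [0.5071 0.212  0.019 ] [0.514  0.2118 0.019 ]
boss [0.6241 0.1856 0.0263] [0.0007 0.0007] [0.6267 0.1865 0.019 ] [0.6332 0.2017 0.019 ]
head [0.4705 0.2196 0.0203] [0.001 0.001] [0.4698 0.2202 0.019 ] [0.4729 0.2222 0.019 ]
BL [ 0.67   -0.1384  0.0135] [0.0007 0.0007] [ 0.6707 -0.1388  0.013 ] [ 0.6698 -0.1376  0.013 ]
BR [ 0.6614 -0.2393  0.0146] [0.0005 0.0005] [ 0.6614 -0.2393  0.013 ] [ 0.6642 -0.2373  0.013 ]
FL [ 0.5961 -0.1339  0.0144] [0.0011 0.0011] [ 0.5955 -0.1334  0.013 ] [ 0.5991 -0.1318  0.013 ]
FR [ 0.5823 -0.2293  0.0139] [0.0066 0.0066] [ 0.5883 -0.2332  0.013 ] [ 0.5759 -0.227   0.013 ]
noseL [ 0.6228 -0.1492  0.0155] [0.0013 0.0013] [ 0.6223 -0.1487  0.013 ] [ 0.6276 -0.1455  0.013 ]
noseR [ 0.6167 -0.22    0.012 ] [0.0002 0.0002] [ 0.6166 -0.2199  0.013 ] [ 0.6153 -0.2213  0.013 ]
col [0.5626 0.1993 0.019 ] [0.5052 0.2126 0.019 ] [0.6211 0.1857 0.019 ]
headwhite [0.4706 0.2201 0.019 ] [0.4147 0.2324 0.019 ] [0.5275 0.2075 0.019 ]
plate [array([0.6434, 0.2151, 0.019 ]), array([0.6282, 0.1509, 0.019 ])]
[array([0.5051, 0.0061, 0.    ]), array([0.3823, 0.0172, 0.    ]), array([0.443 , 0.0073, 0.    ])] vials [0.6758 0.016  0.05  ] [ 0.7083 -0.0361  0.05  ]
```

```bash
cat >> h.py <<'E'
from scipy.spatial.transform import Rotation as Ro
def tgt(az,pitch):
    """tool z pointing at azimuth az (deg), pitch deg below level; tool x down/back"""
    a,b=np.radians([az,pitch]); z=np.array([np.cos(a)*np.cos(b),np.sin(a)*np.cos(b),-np.sin(b)])
    y=np.array([-np.sin(a),np.cos(a),0]); return np.stack([np.cross(y,z),y,z],1)
def go(p,az,pitch):
    o=telemetry.get_obs(); R0=Ro.from_quat(o["tool_rot"]).as_matrix(); R1=tgt(az,pitch)
    rv=Ro.from_matrix(R0.T@R1).as_rotvec()/(2*np.pi); d=np.asarray(p)-o["eef_pos"]
    np.set_printoptions(precision=4,suppress=True)
    print("t",o["clock"],"pos",o["eef_pos"],"w",o["grip_width"],"F",o["ft_force"],"q",o["joint_pos"])
    print("turn",rv,"shift(old axes)",R0.T@d/.3,"shift(new axes)",R1.T@d/.3)
E
python3 -m inch '[[[0,0,-0.0023],[-0.11,-0.035,0.02],-0.5],[[0,0,-0.0023],[-0.11,-0.035,0.02],-0.5],[[0,0,-0.0023],[-0.11,-0.035,0.02],-0.5],[[0,0,-0.0023],[-0.11,-0.035,0.02],-0.5],[[0,0,-0.0023],[-0.11,-0.035,0.02],-0.5],[[0,0,-0.0023],[-0.11,-0.035,0.02],-0.5],[[0,0,-0.0023],[-0.11,-0.035,0.02],-0.5],[[0,0,-0.0023],[-0.11,-0.035,0.02],-0.5],[[0,0,-0.0023],[-0.11,-0.035,0.02],-0.5],[[0,0,-0.0023],[-0.11,-0.035,0.02],-0.5]]'
python3 -m inch '[[[0,0,0],[0,0,0],-0.5],[[0,0,0],[0,0,0],-0.5]]'
python3 -c "
from h import *
go([.4706,.2201,.06],-12.8,90)"
```

```text
clock: 1.13
eef_pos: [0.4647, 0.2664, 0.1711]
tool_rot: [0.112, 0.994, 0.0, 0.0]
ft_force: [0.2, 0.2, -1.5]
grip_width: 0.0642
grasp_force: 0.0
clock: 1.3
eef_pos: [0.4644, 0.2663, 0.1704]
tool_rot: [0.114, 0.994, -0.0, -0.001]
ft_force: [0.2, 0.4, 0.2]
grip_width: 0.0645
grasp_force: 0.0
t 1.3 pos [0.4644 0.2663 0.1704] w 0.06450863187779952 F [0.1739 0.4144 0.165 ] q [ 0.5205  0.3444 -0.0137  1.2142  0.0002  0.7485]
turn [-0.0001 -0.0002 -0.0007] shift(old axes) [-0.0553 -0.1449  0.3682] shift(new axes) [-0.0542 -0.1455  0.3681]
```

```bash

python3 -m inch '[[[0,0,-0.0007],[-0.0134,-0.036,0.05],-0.5],[[0,0,0],[-0.0134,-0.036,0.05],-0.5],[[0,0,0],[-0.0134,-0.036,0.05],-0.5],[[0,0,0],[-0.0134,-0.036,0.05],-0.5],[[0,0,0],[0,0,0.05],-0.5],[[0,0,0],[0,0,0.05],-0.5],[[0,0,0],[0,0,0.05],-0.5],[[0,0,0],[0,0,0],-0.5],[[0,0,0],[0,0,0],-0.5]]'
python3 - <<'E'
from h import *
go([.4706,.2201,.006],-12.8,90)
t,s=shot()
L=np.zeros((400,800,3),np.uint8)
L[:400,:400]=crop(t,130,170,80,80,5);L[:400,400:]=crop(s,170,140,80,80,5)
cv2.imwrite("pics/c2.png",L)
E
```

```text
clock: 2.05
eef_pos: [0.4683, 0.2225, 0.0661]
tool_rot: [0.109, 0.994, -0.0, -0.001]
ft_force: [0.4, -0.1, -0.5]
grip_width: 0.0638
grasp_force: 0.0
t 2.05 pos [0.4683 0.2225 0.0661] w 0.06382099106290741 F [ 0.3696 -0.0849 -0.5037] q [ 0.4434  0.4105 -0.213   0.9493  0.0002  0.6617]
turn [-0.0002 -0.0003  0.0008] shift(old axes) [-0.0094 -0.0059  0.2003] shift(new axes) [-0.0091 -0.0061  0.2003]
```

View pics/c2.png

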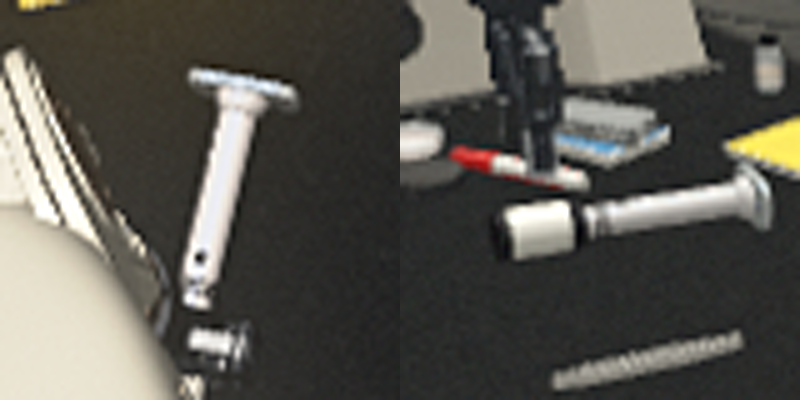

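The picture shows the open fingers above the head (scene pixel about (198,174)) and the lamp undisturbed. Next I descend and close lightly.

```bash
python3 -c "
from h import *
t,s=shot(); o=telemetry.get_obs()
print(proj(s,o['eef_pos']),proj(t,o['eef_pos']))"
python3 -m inch '[[[0,0,0],[-0.004,-0.003,0.05],-0.5],[[0,0,0],[-0.004,-0.003,0.05],-0.5],[[0,0,0],[0,0,0.05],-0.5],[[0,0,0],[0,0,0.025],-0.5],[[0,0,0],[0,0,0.02],-0.5],[[0,0,0],[0,0,0],-0.5],[[0,0,0],[0,0,0],-0.3],[[0,0,0],[0,0,0],0],[[0,0,0],[0,0,0],0.05],[[0,0,0],[0,0,0],0.05]]'
python3 -m inch '[[[0,0,0],[0,0,0],0.1],[[0,0,0],[0,0,0],0.1],[[0,0,0],[0,0,0],0.1]]'
python3 -m inch '[[[0,0,0],[0,0,0],0.13],[[0,0,0],[0,0,0],0.13],[[0,0,0],[0,0,0],0.13]]'
```

```text
[195.85670944 173.24816689] [161.02477084 240.02755153]
clock: 3.08
eef_pos: [0.4722, 0.22, 0.0085]
tool_rot: [0.11, 0.994, 0.0, 0.001]
ft_force: [-0.3, 0.4, -0.6]
grip_width: 0.0401
grasp_force: 0.0
clock: 3.33
eef_pos: [0.4717, 0.2197, 0.008]
tool_rot: [0.11, 0.994, 0.0, 0.0]
ft_force: [-0.1, -1.1, -0.2]
grip_width: 0.0388
grasp_force: 0.0
clock: 3.58
eef_pos: [0.4717, 0.2198, 0.0081]
tool_rot: [0.11, 0.994, 0.0, 0.0]
ft_force: [-1.3, -0.7, 2.9]
grip_width: 0.0375
grasp_force: 14.2
```

```bash
python3 -c "
from h import *
r=.172;p=np.radians(6.34+np.arange(0,91,10))
x=-np.diff(-r*np.cos(p));z=-np.diff(r*np.sin(p))
for i in range(9): print(10*(i+1),(x[i]/1.5).round(4),(z[i]/1.5).round(4))"
python3 -m inch '[[[0,0,0],[0,0,0],0.13],[[0,0,0],[0,0,0],0.13]]'
```

```text
10 -0.0039 -0.0196
20 -0.0073 -0.0186
30 -0.0104 -0.0171
40 -0.0132 -0.015
50 -0.0156 -0.0125
60 -0.0175 -0.0096
70 -0.0189 -0.0064
80 -0.0198 -0.003
90 -0.02 0.0005
clock: 3.75
eef_pos: [0.4717, 0.2198, 0.008]
tool_rot: [0.11, 0.994, 0.0, 0.0]
ft_force: [-1.5, -0.3, 3.5]
grip_width: 0.0374
grasp_force: 14.2
```

```bash

python3 -m inch '[[[0,0,0],[-0.0039,0,-0.0196],0.13],[[0,0,0],[-0.0039,0,-0.0196],0.13],[[0,0,0],[-0.0039,0,-0.0196],0.13],[[0,0,0],[-0.0039,0,-0.0196],0.13],[[0,0,0],[-0.0039,0,-0.0196],0.13],[[0,0,0],[-0.0073,0,-0.0186],0.13],[[0,0,0],[-0.0073,0,-0.0186],0.13],[[0,0,0],[-0.0073,0,-0.0186],0.13],[[0,0,0],[-0.0073,0,-0.0186],0.13],[[0,0,0],[-0.0073,0,-0.0186],0.13]]'
python3 -m inch '[[[0,0,0],[0,0,0],0.13],[[0,0,0],[0,0,0],0.13]]'
python3 - <<'E'
from h import *
go([.4717,.2198,.008],-12.8,90)
t,s=shot()
L=np.zeros((400,800,3),np.uint8)
L[:400,:400]=crop(t,130,170,80,80,5);L[:400,400:]=crop(s,170,140,80,80,5)
cv2.imwrite("pics/c3.png",L)
E
```

```text
clock: 4.58
eef_pos: [0.4885, 0.216, 0.0657]
tool_rot: [0.11, 0.994, 0.0, 0.0]
ft_force: [0.6, 0.4, -2.1]
grip_width: 0.0375
grasp_force: 14.3
clock: 4.75
eef_pos: [0.4886, 0.2161, 0.0656]
tool_rot: [0.11, 0.994, 0.0, 0.001]
ft_force: [1.1, -0.3, -2.4]
grip_width: 0.0374
grasp_force: 14.3
t 4.75 pos [0.4886 0.2161 0.0656] w 0.037362765595330444 F [ 1.1175 -0.3312 -2.3962] q [ 0.4165  0.4358 -0.1734  0.9603 -0.0001  0.6365]
turn [0.0001 0.0002 0.0005] shift(old axes) [ 0.058  -0.0005  0.1918] shift(new axes) [ 0.0578 -0.0005  0.1918]
```

View pics/c3.png

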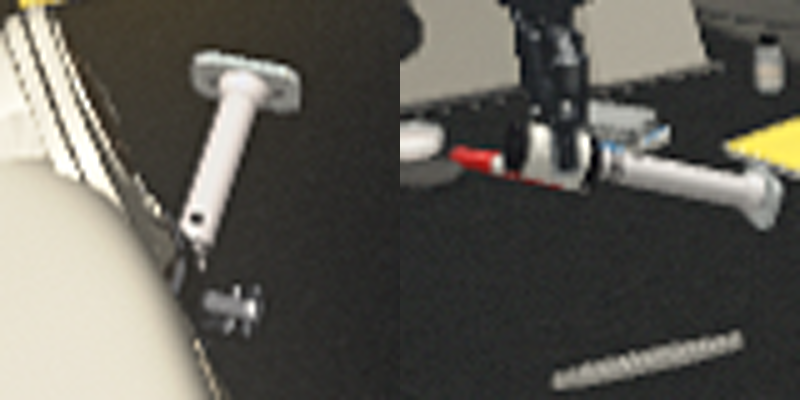

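Tilted about 20°. The foot is still at scene crop (767,225), so it pivots on the bench as intended. Continuing.

```bash

python3 -m inch '[[[0,0,0],[-0.0104,0,-0.0171],0.13],[[0,0,0],[-0.0104,0,-0.0171],0.13],[[0,0,0],[-0.0104,0,-0.0171],0.13],[[0,0,0],[-0.0104,0,-0.0171],0.13],[[0,0,0],[-0.0104,0,-0.0171],0.13],[[0,0,0],[-0.0132,0,-0.015],0.13],[[0,0,0],[-0.0132,0,-0.015],0.13],[[0,0,0],[-0.0132,0,-0.015],0.13],[[0,0,0],[-0.0132,0,-0.015],0.13],[[0,0,0],[-0.0132,0,-0.015],0.13]]'
python3 -m inch '[[[0,0,0],[-0.0156,0,-0.0125],0.13],[[0,0,0],[-0.0156,0,-0.0125],0.13],[[0,0,0],[-0.0156,0,-0.0125],0.13],[[0,0,0],[-0.0156,0,-0.0125],0.13],[[0,0,0],[-0.0156,0,-0.0125],0.13],[[0,0,0],[0,0,0],0.13],[[0,0,0],[0,0,0],0.13]]'
python3 - <<'E'
from h import *
go([.6570,.1777,.163],-12.8,90)
t,s=shot()
L=np.zeros((400,800,3),np.uint8)
L[:400,:400]=crop(t,130,170,80,80,5);L[:400,400:]=crop(s,170,140,80,80,5)
cv2.imwrite("pics/c4.png",L)
E
```

```text
clock: 5.68
eef_pos: [0.5231, 0.2082, 0.1137]
tool_rot: [0.11, 0.994, -0.0, 0.0]
ft_force: [0.7, -0.7, -2.2]
grip_width: 0.0375
grasp_force: 14.3
clock: 6.27
eef_pos: [0.5459, 0.2031, 0.1322]
tool_rot: [0.11, 0.994, 0.0, 0.0]
ft_force: [0.8, 0.4, -1.2]
grip_width: 0.0372
grasp_force: 14.1
t 6.2667 pos [0.5459 0.2031 0.1322] w 0.037222306006317055 F [ 0.814   0.4187 -1.217 ] q [ 0.3563  0.4598  0.058   1.1685 -0.      0.5765]
turn [0.     0.0001 0.0005] shift(old axes) [-0.3799 -0.0019 -0.1025] shift(new axes) [-0.3798 -0.0007 -0.1027]
```

View pics/c4.png

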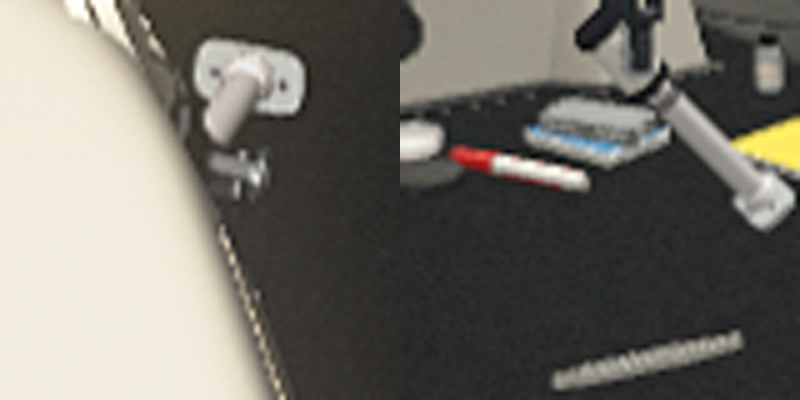

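It is now tilted about 50° and the foot edge is still at scene crop (765,228). Completing the arc, slower towards the end.

```bash

python3 -m inch '[[[0,0,0],[-0.0175,0,-0.0096],0.13],[[0,0,0],[-0.0175,0,-0.0096],0.13],[[0,0,0],[-0.0175,0,-0.0096],0.13],[[0,0,0],[-0.0175,0,-0.0096],0.13],[[0,0,0],[-0.0175,0,-0.0096],0.13],[[0,0,0],[-0.0189,0,-0.0064],0.13],[[0,0,0],[-0.0189,0,-0.0064],0.13],[[0,0,0],[-0.0189,0,-0.0064],0.13],[[0,0,0],[-0.0189,0,-0.0064],0.13],[[0,0,0],[-0.0189,0,-0.0064],0.13]]'
python3 -m inch '[[[0,0,0],[-0.01,0,-0.0015],0.13],[[0,0,0],[-0.01,0,-0.0015],0.13],[[0,0,0],[-0.01,0,-0.0015],0.13],[[0,0,0],[-0.01,0,-0.0015],0.13],[[0,0,0],[-0.01,0,-0.0015],0.13],[[0,0,0],[-0.01,0,-0.0015],0.13],[[0,0,0],[-0.01,0,-0.0015],0.13],[[0,0,0],[-0.01,0,-0.0015],0.13],[[0,0,0],[-0.01,0,-0.0015],0.13],[[0,0,0],[-0.01,0,-0.0015],0.13]]'
python3 -m inch '[[[0,0,0],[-0.01,0,0],0.13],[[0,0,0],[-0.01,0,0],0.13],[[0,0,0],[-0.01,0,0],0.13],[[0,0,0],[-0.01,0,0],0.13],[[0,0,0],[-0.01,0,0],0.13],[[0,0,0],[-0.01,0,0],0.13],[[0,0,0],[-0.01,0,0],0.13],[[0,0,0],[0,0,0],0.13],[[0,0,0],[0,0,0],0.13]]'
python3 - <<'E'
from h import *
go([.6570,.1777,.163],-12.8,90)
t,s=shot()
L=np.zeros((400,800,3),np.uint8)
L[:400,:400]=crop(t,130,150,80,80,5);L[:400,400:]=crop(s,180,120,80,80,5)
cv2.imwrite("pics/c5.png",L)
E
```

```text
clock: 7.2
eef_pos: [0.5992, 0.1911, 0.1558]
tool_rot: [0.11, 0.994, -0.0, -0.0]
ft_force: [0.2, 0.3, -3.6]
grip_width: 0.0375
grasp_force: 14.7
clock: 8.03
eef_pos: [0.6283, 0.1847, 0.1606]
tool_rot: [0.11, 0.994, 0.0, -0.0]
ft_force: [0.5, -1.4, -3.9]
grip_width: 0.0374
grasp_force: 14.7
clock: 8.78
eef_pos: [0.6486, 0.1801, 0.1604]
tool_rot: [0.11, 0.994, -0.0, -0.0]
ft_force: [-0.2, 0.1, -2.8]
grip_width: 0.0375
grasp_force: 14.7
t 8.7833 pos [0.6486 0.1801 0.1604] w 0.0375378066519597 F [-0.2183  0.1496 -2.8493] q [0.2708 0.626  0.4123 1.3573 0.0001 0.4909]
turn [-0.     -0.      0.0005] shift(old axes) [-0.0291 -0.0017 -0.0088] shift(new axes) [-0.0291 -0.0016 -0.0088]
```

View pics/c5.png

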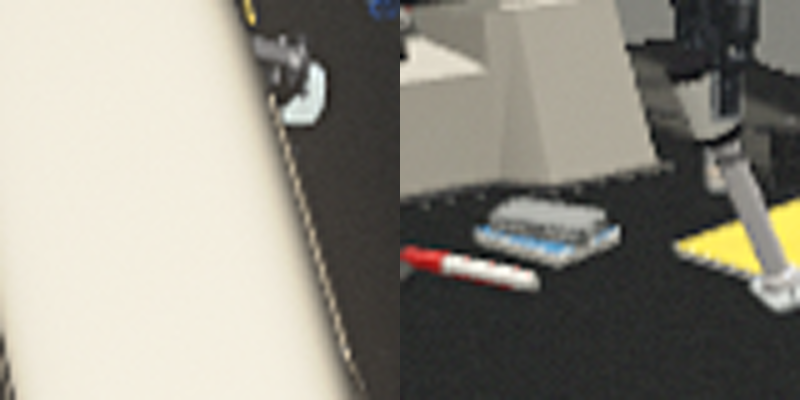

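The lamp is still tilted about 20° and the foot has moved on to about (256,180). Grip friction is carrying it and it is hanging. I'll lower it until the force shows the foot edge is on the bench, then loosen a little so it can turn.

```bash
for i in 1; do
python3 -m inch '[[[0,0,0],[0,0,0.0035],0.13],[[0,0,0],[0,0,0],0.13],[[0,0,0],[0,0,0],0.13]]' | egrep "pos|force"
python3 -m inch '[[[0,0,0],[0,0,0.0035],0.13],[[0,0,0],[0,0,0],0.13],[[0,0,0],[0,0,0],0.13]]'| egrep "pos|force"
python3 -m inch '[[[0,0,0],[0,0,0.0035],0.13],[[0,0,0],[0,0,0],0.13],[[0,0,0],[0,0,0],0.13]]'| egrep "pos|force"
done
python3 - <<'E'
from h import *
t,s=shot()
for nm,c,(x,y,w,h) in (("s",s,(228,110,50,85)),("t",t,(175,155,30,30))):
    g=cv2.cvtColor(c["img"],cv2.COLOR_RGB2GRAY)[y:y+h,x:x+w]
    for r in range(0,h,3 if nm=="s" else 2): print(nm,y+r,' '.join(f"{v:3d}" for v in g[r,::2]))
E
```

```text
eef_pos: [0.6483, 0.1802, 0.1594]
ft_force: [0.4, 0.4, -3.8]
grasp_force: 14.7
eef_pos: [0.6484, 0.1802, 0.1583]
ft_force: [-0.5, 0.2, -3.3]
grasp_force: 14.7
eef_pos: [0.6484, 0.1802, 0.1572]
ft_force: [-0.6, 0.2, -3.4]
grasp_force: 14.7
s 110 132 132 128  89  34  41  38  40  42  37  50  93 135 129 118  97  73  45  41  43  34  34  51  66  87
s 113 131 130 129 117  30  39  32  55  48  37  54 129 130 130 130 132 131 130 131 131 121  93  74  30  37
s 116 130 133 135  47  44  45  65  37  63 118  67 130 128 126 126 126 129 130 130 129 130 130 130 133 133
s 119 130 130 133  28  38  34  49  33  36  98 147 112 133 130 131 129 129 127 126 125 127 129 131 130 130
s 122 130 131 131  87  31  96  42  36  53  37  66  43 137 132 130 131 131 130 132 129 130 130 131 126 126
s 125 130 131 132 130  37  40  43  38  34  39  73  31 136 132 131 130 130 131 130 130 131 131 130 130 130
s 128 103  32  40  38  33  43  55  49  32  31  40  33 134 130 129 130 130 130 130 131 130 130 130 131 129
s 131  64  50  42  46  36  40  40  40  33  66  68  53 136 131 131 131 129 131 130 130 132 130 132 130 131
s 134  88  88
[... 2502 characters left out ...]
  72  90 162  93 175  47  60  57  55  56
t 165 226 212 176 118  73 160  72  88 108 230  71  55  56  56  56
t 167 228 219 189 137  85  71  57  52 138 221  75  56  58  55  57
t 169 230 222 199 156  86  50  52 106 155 222  42  58  58  54  56
t 171 231 225 213 170 119  88 112 224 217 220  43  55  57  53  55
t 173 232 228 217 185 124 138 238 223 225 171  52  57  58  56  55
t 175 233 228 222 198 147 113  60 123  88  54  57  59  56  55  54
t 177 233 231 225 207 166 107  82  58  61  58  58  58  60  55  56
t 179 235 231 227 215 179 118 161  56  63  63  62  57  56  56  55
t 181 236 233 228 221 194 137 145  70  61  60  58  58  55  56  55
t 183 236 234 230 223 203 156  98  74  62  60  59  56  58  57  56
```

```bash
python3 - <<'E'
from h import *
np.set_printoptions(precision=4,suppress=True)
t,s=shot()
print(tri(t,(191,174.5),s,(256,183)),plane(t,191,174.5,0),plane(s,256,183,0),plane(s,256,183,.02))
# column axis in scene: middle of bright run rows 155..170 ; project ideal lines
print("TCP",proj(s,telemetry.get_obs()['eef_pos']))
G=telemetry.get_obs()['eef_pos']+[0,0,.011]; u=np.array([np.cos(np.radians(-12.8)),np.sin(np.radians(-12.8)),0])
for th in (60,65,70,75,80,85,90):
    a=np.radians(th); ax=-u*np.cos(a)+np.array([0,0,1])*np.sin(a); xl=u*np.sin(a)+np.array([0,0,1])*np.cos(a)
    yl=np.cross(ax,xl)
    F=G-ax*.171; e=F-xl*.019
    print(th,"edge",e,"corner s",proj(s,e-yl*.021),proj(s,e+yl*.021),"col z=20,120",proj(s,F+ax*.02),proj(s,F+ax*.12),"cornertop",proj(t,e-yl*.021),proj(t,e+yl*.021))
E
```

```text
(array([0.6811, 0.1465, 0.0019]), [np.float64(0.002721239869230352), np.float64(0.0027212398692305954)]) [0.6792 0.1481 0.    ] [0.6868 0.1502 0.    ] [0.659  0.1099 0.02  ]
TCP [242.4109 143.7423]
60 edge [0.7159 0.1649 0.0108] corner s [261.9359 179.4728] [257.8376 175.9184] col z=20,120 [261.3203 171.0628] [248.9832 151.4494] cornertop [191.8111 163.2925] [178.2815 160.6988]
65 edge [0.7022 0.168  0.0054] corner s [258.6341 181.3067] [254.6084 177.7017] col z=20,120 [258.5854 172.9439] [248.0209 152.1008] cornertop [190.9913 168.1732] [177.4818 165.5767]
70 edge [0.6882 0.1711 0.0012] corner s [255.216  182.8681] [251.2642 179.2173] col z=20,120 [255.7262 174.5983] [247.0153 152.6688] cornertop [190.0915 173.0524] [176.5903 170.4508]
75 edge [ 0.6738  0.1744 -0.0017] corner s [251.7025 184.1453] [247.8255 180.4539] col z=20,120 [252.7607 176.0145] [245.9735 153.1493] cornertop [189.1162 177.9059] [175.6115 175.2969]
80 edge [ 0.6592  0.1777 -0.0033] corner s [248.115 185.128] [244.3136 181.4014] col z=20,120 [249.7073 177.182 ] [244.9029 153.5387] cornertop [188.0703 182.7093] [174.5502 180.0908]
85 edge [ 0.6446  0.181  -0.0036] corner s [244.4761 185.8069] [240.7505 182.0509] col z=20,120 [246.5854 178.0914] [243.8111 153.8337] cornertop [186.9586 187.4387] [173.4115 184.8083]
90 edge [ 0.63    0.1844 -0.0026] corner s [240.8087 186.1746] [237.1589 182.3952] col z=20,120 [243.415  178.7348] [242.7062 154.0322] cornertop [185.7864 192.0697] [172.2005 189.4253]
```

The lamp is hanging at about 70°, with its edge about 1 mm above the bench at (0.688,0.171). I'll draw it back 45 mm at this height, then set the edge down and loosen the grip.

```bash

python3 -m inch '[[[0,0,0],[0.006,0,0],0.13],[[0,0,0],[0.012,0,0],0.13],[[0,0,0],[0.018,0,0],0.13],[[0,0,0],[0.02,0,0],0.13],[[0,0,0],[0.02,0,0],0.13],[[0,0,0],[0.02,0,0],0.13],[[0,0,0],[0.02,0,0],0.13],[[0,0,0],[0.018,0,0],0.13],[[0,0,0],[0.012,0,0],0.13],[[0,0,0],[0.006,0,0],0.13]]'
for i in 1; do
python3 -m inch '[[[0,0,0],[0,0,0.002],0.13],[[0,0,0],[0,0,0],0.13],[[0,0,0],[0,0,0],0.13]]' | egrep "pos|ft_f"
python3 -m inch '[[[0,0,0],[0,0,0.003],0.13],[[0,0,0],[0,0,0],0.13],[[0,0,0],[0,0,0],0.13]]'| egrep "pos|ft_f"
python3 -m inch '[[[0,0,0],[0,0,0.003],0.13],[[0,0,0],[0,0,0],0.13],[[0,0,0],[0,0,0],0.13]]'| egrep "pos|ft_f"
done
python3 -c "
from h import *
t,s=shot()
g=cv2.cvtColor(s['img'],cv2.COLOR_RGB2GRAY)
for y in range(145,192,2): print(y,' '.join(f'{v:3d}' for v in g[y,226:258]))"
```

```text
clock: 10.67
eef_pos: [0.6033, 0.1904, 0.1576]
tool_rot: [0.11, 0.994, 0.0, -0.0]
ft_force: [0.6, -0.3, -3.3]
grip_width: 0.0375
grasp_force: 14.7
eef_pos: [0.6042, 0.19, 0.1567]
ft_force: [0.6, -0.0, -3.5]
eef_pos: [0.6041, 0.19, 0.1556]
ft_force: [0.4, 0.5, -3.1]
eef_pos: [0.604, 0.1901, 0.1548]
ft_force: [0.3, 0.1, -3.5]
145 144 152 156 155 117 120  27  44  52  67  94  91  93  95  95  97  94  72  67  66  64  68  72  72  73  61  59  59  51  66  69  69
147 120 147 153 156 148 134 141 144 153 118  41  58  68  75  82  76  20  24  31  52  82  86  81  86  83  85  84  79  31  34  32  37
149 166 124 152 157 158 143 135  78  21  19  28  36  37  41  53  90 103 104 107 116  75  79  80  84  84  87  88  86  36  34  39  40
151 167 112   8  11  13  13  13  24  77 130  98  36  38  40  55 112 144 146 146 137  90  57  68  74  80  80  81  79  36  38  35  43
153 148 136 125 126 105  87 114 134 129 100  99  49  38  40  60 135 174 179 168 151 104  41  46  46  47  55  63  68  45  36  36  36
155  79  36  41  52  40  46  54  90 104  77 155 170  87  34  52 115 163 172 166 156 109  36  42  41  40  51  51  4
[... 1693 characters left out ...]
 222 213 209 173  84  34  41  40  40  44
183  42  45  45  42  42  43  42  43  45  43  43  40  44  37  41  82 162 211 217 215 208 198 162 113  84  29  39  42  43  44  42  42
185  43  43  44  45  45  45  46  41  37  36  43  39  40  42  42  42  41  70 113 105  90  64  36  43  41  43  43  42  45  41  40  41
187  41  40  41  42  42  37  42  44  41  44  45  44  42  43  47  40  39  43  41  42  43  42  43  43  41  45  39  40  41  42  44  42
189  45  44  43  43  42  41  42  45  46  44  42  43  41  43  42  41  45  40  41  41  40  39  42  42  46  46  44  41  44  41  41  39
191  41  44  41  43  45  35  39  41  46  43  45  40  42  43  41  42  41  43  41  46  47  40  44  45  40  45  45  41  44  40  41  41
```

```bash
for i in 1; do
python3 -m inch '[[[0,0,0],[0,0,0.0035],0.13],[[0,0,0],[0,0,0],0.13],[[0,0,0],[0,0,0],0.13]]' | egrep "pos|ft_f"
python3 -m inch '[[[0,0,0],[0,0,0.0035],0.13],[[0,0,0],[0,0,0],0.13],[[0,0,0],[0,0,0],0.13]]'| egrep "pos|ft_f"
python3 -m inch '[[[0,0,0],[0,0,0.0035],0.13],[[0,0,0],[0,0,0],0.13],[[0,0,0],[0,0,0],0.13]]'| egrep "pos|ft_f"
done
```

```text
eef_pos: [0.604, 0.1902, 0.154]
ft_force: [-0.1, -0.1, -3.7]
eef_pos: [0.6042, 0.1902, 0.1538]
ft_force: [-1.2, 1.0, 2.3]
eef_pos: [0.6044, 0.1904, 0.1537]
ft_force: [-3.5, -0.7, 7.3]
```

The edge is on the bench, at 7 N. I'll loosen slightly and push the head over along the remaining arc, keeping a light downward press.

```bash

python3 -m inch '[[[0,0,0],[0,0,0],0.122],[[0,0,0],[0,0,0],0.122],[[0,0,0],[-0.01,0,-0.0023],0.122],[[0,0,0],[-0.01,0,-0.0023],0.122],[[0,0,0],[-0.01,0,-0.0023],0.122]]'
python3 -m inch '[[[0,0,0],[-0.01,0,-0.0023],0.122],[[0,0,0],[-0.01,0,-0.0023],0.122],[[0,0,0],[-0.01,0,-0.0023],0.122],[[0,0,0],[0,0,0],0.122]]'
python3 -c "
from h import *
t,s=shot()
g=cv2.cvtColor(s['img'],cv2.COLOR_RGB2GRAY)
for y in range(155,192,3): print(y,' '.join(f'{v:3d}' for v in g[y,226:262]))"
```

```text
clock: 12.68
eef_pos: [0.6133, 0.1884, 0.1553]
tool_rot: [0.11, 0.994, 0.001, 0.001]
ft_force: [-2.2, -0.1, 5.3]
grip_width: 0.0377
grasp_force: 12.1
clock: 13.02
eef_pos: [0.6225, 0.1861, 0.1564]
tool_rot: [0.11, 0.994, 0.0, 0.001]
ft_force: [-0.9, -0.0, 5.7]
grip_width: 0.0377
grasp_force: 12.4
155  79  34  40  52  41  41  40  40  41  69 117 124 144 123 152 110 162 171 168 154 108  37  37  41  43  53  53  44  53  35  34  40  35  40  46  42
158  44  42  42  47  41  42  43  43  38  63 123 143 145 143 149 153  95  85  92  78  35  39  40  40  38  41  40  40  44  40  46  44  51  42  36  49
161  40  39  39  41  40  42  41  41  40  38  58 123 142 145 147 151 156  71  39  42  42  42  43  41  39  33  31  45 107 166 180 200 225 226 230 229
164  45  44  41  43  40  44  39  41  42  41  40  62 124 142 145 144 152 154  69  84 110 170 188 203 227 228 230 231 230 230 230 230 230 230 230 230
167  44  44  42  44  46  41  42  42  37  35  39  95 129 142 143 145 144 147 177 228 228 227 226 227 226 227 225 227 227 228 228 227 228 228 227 227
170  41  43  42  42  40  43  46  43  50 108 149 173 214 179 13
[... 421 characters left out ...]
  42  42  38  40 107 204 215 175 175 197 200 227 198 192 190 210 179  65  37  39  40  36  37  37  60  71  46
182  41  39  42  42  43  42  42  41  44  41  41  45  41  40  83 155 182 195 188 198 200 188 212 211 210 182  98  37  40  43  40  42  40  42  42  42
185  42  42  45  44  44  45  40  43  42  40  45  44  42  43  42  41  42  64  97  95 109 106  64  36  40  42  42  44  42  46  43  39  43  42  45  43
188  45  42  42  42  40  42  42  39  45  42  45  48  43  47  43  41  43  43  39  43  42  43  42  40  42  40  41  42  46  43  41  41  43  44  45  45
191  43  42  45  42  43  40  41  42  44  45  39  42  42  42  38  44  45  41  43  42  42  41  44  42  41  44  40  41  39  42  45  39  43  39  42  43
```

Working: about 75° now, with the foot fixed.

```bash

python3 -m inch '[[[0,0,0],[-0.01,0,-0.001],0.122],[[0,0,0],[-0.01,0,-0.001],0.122],[[0,0,0],[-0.01,0,-0.001],0.122],[[0,0,0],[-0.01,0,-0.001],0.122],[[0,0,0],[-0.01,0,-0.001],0.122],[[0,0,0],[-0.01,0,-0.0007],0.122],[[0,0,0],[-0.01,0,-0.0007],0.122],[[0,0,0],[-0.01,0,-0.0007],0.122],[[0,0,0],[-0.01,0,-0.0007],0.122],[[0,0,0],[0,0,0],0.122]]'
python3 -m inch '[[[0,0,0],[-0.008,0,0],0.122],[[0,0,0],[-0.008,0,0],0.122],[[0,0,0],[-0.008,0,0],0.122],[[0,0,0],[-0.008,0,0],0.122],[[0,0,0],[0,0,0],0.122]]'
python3 -c "
from h import *
t,s=shot()
g=cv2.cvtColor(s['img'],cv2.COLOR_RGB2GRAY)
for y in range(155,192,3): print(y,' '.join(f'{v:3d}' for v in g[y,230:266]))"
```

```text
clock: 13.95
eef_pos: [0.6481, 0.18, 0.1573]
tool_rot: [0.11, 0.994, -0.0, -0.001]
ft_force: [-0.6, -0.2, -0.5]
grip_width: 0.0375
grasp_force: 13.6
clock: 14.37
eef_pos: [0.6578, 0.1778, 0.1577]
tool_rot: [0.11, 0.994, -0.0, 0.0]
ft_force: [-0.2, -0.7, -2.2]
grip_width: 0.0377
grasp_force: 13.3
155  36  40  43  41  42  44  43  44  42  41  56 104 105 143 149 147 145 144  49  36  44  51  51  47  48  34  34  40  37  41  47  42  82  81  81  81
158  44  43  42  45  42  41  42  37  40  41  41  48  95 138 144 146 146 141  98  34  40  42  43  44  39  45  44  46  52  42  39  47 112 169 188 203
161  41  42  42  41  43  39  42  43  42  45  44  43  58 116 144 147 147 145 142  35  35  36  31  43 108 167 179 201 225 227 230 230 228 227 227 227
164  44  40  42  40  41  46  41  45  43  41  41  39  38  84 141 143 146 143 148 182 228 228 231 232 230 229 230 230 230 230 230 230 230 229 230 230
167  45  42  45  41  36  33  44  96 135 171 196 223 227 229 140 141 147 144 141 180 228 227 227 227 228 228 228 228 228 227 227 228 227 229 228 228
170  42  42  42  41  50 105 152 172 213 203 209 233 227 224 178
[... 420 characters left out ...]
  42  37  80 180 232 201 183 191 202 213 222 196 186 196 179  57  28  37  34  36  63  73  45  35  38  41  44
182  44  43  43  43  43  45  44  45  42  41  37  35  40  85 162 199 207 206 205 202 184 215 213 214 202 101  33  42  38  41  43  44  41  43  43  41
185  39  43  44  44  36  43  41  37  42  43  42  44  41  42  39  43  54  91 112  88  70  67  37  37  39  43  40  46  42  45  45  42  40  43  42  44
188  42  39  39  45  41  46  42  48  45  42  43  46  39  43  41  43  42  43  42  44  43  42  40  43  41  46  42  42  43  43  40  44  42  45  44  41
191  43  44  41  43  44  43  39  39  42  41  42  40  44  42  44  40  45  42  43  41  39  41  40  39  40  41  41  46  42  42  42  36  42  42  44  44
```

```bash
for i in 1; do
python3 -m inch '[[[0,0,0],[0,0,0.0035],0.122],[[0,0,0],[0,0,0],0.122],[[0,0,0],[0,0,0],0.122]]' | egrep "pos|ft_f"
python3 -m inch '[[[0,0,0],[0,0,0.0035],0.122],[[0,0,0],[0,0,0],0.122],[[0,0,0],[0,0,0],0.122]]'| egrep "pos|ft_f"
python3 -m inch '[[[0,0,0],[0,0,0.0035],0.122],[[0,0,0],[0,0,0],0.122],[[0,0,0],[0,0,0],0.122]]'| egrep "pos|ft_f"
done
```

```text
eef_pos: [0.6572, 0.1782, 0.1573]
ft_force: [0.1, -0.3, -2.4]
eef_pos: [0.6576, 0.1782, 0.1572]
ft_force: [-0.6, -0.5, 2.2]
eef_pos: [0.6581, 0.1783, 0.1571]
ft_force: [-1.7, -0.0, 6.8]
```

```bash

python3 -m inch '[[[0,0,0],[-0.01,0,0],0.122],[[0,0,0],[-0.01,0,0],0.122],[[0,0,0],[-0.01,0,0],0.122],[[0,0,0],[-0.01,0,0.0005],0.122],[[0,0,0],[0,0,0],0.122]]'
python3 -m inch '[[[0,0,0],[-0.01,0,0.001],0.122],[[0,0,0],[-0.01,0,0.001],0.122],[[0,0,0],[-0.01,0,0.001],0.122],[[0,0,0],[0,0,0],0.122]]'
python3 -c "
from h import *
t,s=shot()
g=cv2.cvtColor(s['img'],cv2.COLOR_RGB2GRAY)
for y in range(149,192,3): print(y,' '.join(f'{v:3d}' for v in g[y,230:266]))
p=telemetry.get_obs()['eef_pos']
for a in (0,3,6): 
  ax=np.array([-.975*np.sin(np.radians(a)),.2215*np.sin(np.radians(a)),np.cos(np.radians(a))]); print(a,[proj(s,p+ax*d) for d in (-.14,-.03)])
"
```

```text
clock: 15.63
eef_pos: [0.6702, 0.1756, 0.1561]
tool_rot: [0.11, 0.994, 0.001, 0.001]
ft_force: [-1.2, -0.0, 5.9]
grip_width: 0.0376
grasp_force: 14.5
clock: 15.97
eef_pos: [0.6786, 0.1737, 0.1549]
tool_rot: [0.11, 0.994, 0.0, 0.001]
ft_force: [-2.6, 0.4, 6.2]
grip_width: 0.0374
grasp_force: 14.2
149 148  31  40  43  41  45  43  42  40  40  51  91 104 102 102  64  82  85  85  85  99  74  92  85  33  34  34  43  39  34  39  41  60  92  95  93
152 153 119  74  74  63  39  42  42  42  38  58 122 158 161 144  49  86  92  85  91  84  59  77  80  49  42  37  42  44  44  47  48  94  92  91  91
155  39  43  40  42  42  44  42  40  41  41  52 115 164 171 166 155 137 149 148 147 133  64  51  45  53  33  39  37  39  39  45  43  80  80  80  82
158  47  45  44  45  42  41  43  43  43  42  45  48  87  89  91  95 139 146 147 144 134  71  36  41  42  42  42  47  52  40  37  47 110 169 189 202
161  45  44  41  43  41  40  41  41  42  43  44  43  46  44  42  80 143 145 148 144 132  71  28  43 107 167 179 200 225 227 230 230 228 227 227 228
164  46  42  42  42  39  46  45  46  44  42  43  43  37  35  37
[... 947 characters left out ...]
2  41  39  43  43  42  42
185  46  44  43  43  42  41  42  41  43  44  40  42  44  44  39  40  74 108 112 107 105 107  87  71  61  37  42  42  43  44  45  40  44  42  44  43
188  42  37  41  39  42  42  46  43  46  39  45  41  40  41  45  46  41  44  42  43  44  41  40  39  44  44  46  43  42  44  45  45  39  42  44  42
191  45  43  44  46  44  41  40  41  38  43  41  45  42  45  43  43  43  43  41  43  43  44  41  44  44  41  40  44  42  42  39  42  43  42  39  42
0 [array([250.70506706, 178.13306763]), array([250.16260517, 151.09095771])]
3 [array([252.44638441, 177.80878728]), array([250.54837513, 151.02922833])]
6 [array([254.1756496 , 177.39529362]), array([250.93240181, 150.94686537])]
```

The column is now vertical (scene column x≈248 from rows 158 to 176). I'll ease the press, open gently, and back off upwards.

```bash

python3 -m inch '[[[0,0,0],[0,0,-0.004],0.122],[[0,0,0],[0,0,0],0.122],[[0,0,0],[0,0,0],0.122]]' | egrep "pos|force"
python3 -m inch '[[[0,0,0],[0,0,0],0.11],[[0,0,0],[0,0,0],0.09],[[0,0,0],[0,0,0],0.06],[[0,0,0],[0,0,0],0],[[0,0,0],[0,0,0],0],[[0,0,0],[0,0,0],0]]'
python3 -c "
from h import *
t,s=shot()
g=cv2.cvtColor(s['img'],cv2.COLOR_RGB2GRAY)
for y in range(155,188,4): print(y,' '.join(f'{v:3d}' for v in g[y,240:260]))
"
```

```text
eef_pos: [0.678, 0.1738, 0.1549]
ft_force: [0.5, 1.3, 0.9]
grasp_force: 13.9
clock: 16.82
eef_pos: [0.6777, 0.1735, 0.1551]
tool_rot: [0.11, 0.994, -0.0, -0.0]
ft_force: [0.0, -0.9, 1.1]
grip_width: 0.0429
grasp_force: 0.0
155  53 117 164 171 166 158 139 148 150 146 133  59  53  46  52  36  37  37  35  37
159  41  39  34  39  42  82 142 145 147 144 135  74  41  36  41  41  35  39  46  89
163  41  41  41  42  41  78 143 145 146 141 139 167 213 228 230 232 231 231 230 230
167 196 222 226 229 229 202 131 145 147 142 145 197 229 228 227 228 227 228 228 228
171 169 213 199 216 223 226 127 145 145 143 145 200 231 229 228 229 228 228 228 227
175  42  43  40  41  36  68 139 144 147 143 136 139 182 188 200 211 221 227 228 228
179  39  64 152 222 226 188 199 198 191 204 203 214 140  61  33  37  39  35  41  61
183  41  43  42  40  72 147 212 224 222 226 193 176 215 209 202 144  37  39  42  42
187  46  42  40  43  42  44  43  43  40  42  42  39  41  40  42  42  48  43  42  45
```

```bash

python3 -m inch '[[[0,0,0],[0,0,0],-0.3],[[0,0,0],[0,0,0],-0.6],[[0,0,0],[0,0,0],-0.6],[[0,0,0],[0,0,-0.01],-0.6],[[0,0,0],[0,0,-0.03],-0.6],[[0,0,0],[0,0,-0.05],-0.6],[[0,0,0],[0,0,-0.06],-0.6],[[0,0,0],[0,0,-0.06],-0.6],[[0,0,0],[0,0,-0.06],-0.6],[[0,0,0],[0,0,-0.03],-0.6]]'
python3 -m inch '[[[0,0,0],[0.1,0,0],-0.6],[[0,0,0],[0.12,0,0],-0.6],[[0,0,0],[0.12,0,0],-0.6],[[0,0,0],[0.12,0,0],-0.6],[[0,0,0],[0.12,0,0],-0.6],[[0,0,0],[0.12,0,0],-0.6],[[0,0,0],[0.12,0,0],-0.6],[[0,0,0],[0,0,0],-0.6],[[0,0,0],[0,0,0],-0.6]]'
python3 - <<'E'
from h import *
t,s=shot()
go([.45,.22,.1],-12.8,25)
L=np.zeros((480,800,3),np.uint8)
L[:480,:400]=crop(t,140,120,80,96,5);L[:480,400:]=crop(s,200,100,80,96,5)
cv2.imwrite("pics/c6.png",L)
E
```

```text
clock: 17.75
eef_pos: [0.6787, 0.1738, 0.2494]
tool_rot: [0.11, 0.994, 0.001, 0.002]
ft_force: [0.4, 0.1, 0.8]
grip_width: 0.0682
grasp_force: 0.0
clock: 18.5
eef_pos: [0.4365, 0.2278, 0.2469]
tool_rot: [0.109, 0.994, 0.001, 0.001]
ft_force: [0.0, 0.1, -0.1]
grip_width: 0.068
grasp_force: 0.0
t 18.6 pos [0.4388 0.2277 0.2465] w 0.06833398976540585 F [ 0.8599 -0.4011  0.0009] q [ 0.4788  0.2209  0.0191  1.3661 -0.0003  0.6986]
turn [ 0.0006 -0.1802  0.0004] shift(old axes) [-0.0409 -0.0176  0.4884] shift(new axes) [ 0.4248 -0.0166  0.2446]
```

View pics/c6.png

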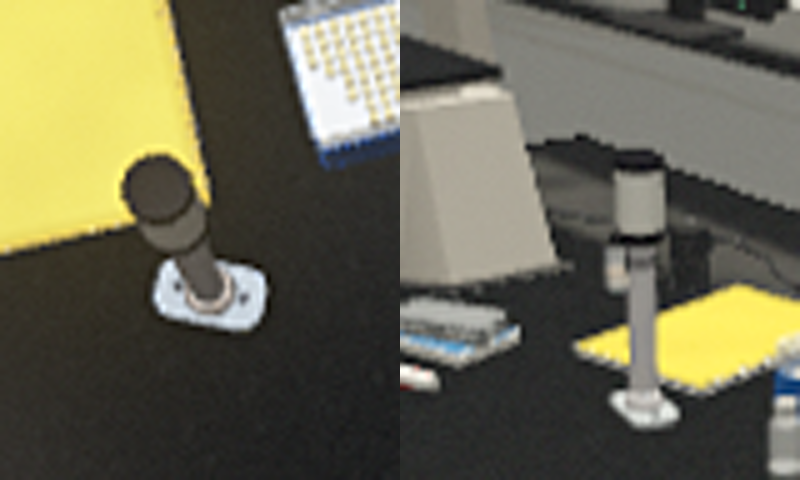

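The lamp stands by itself: foot at top crop (210,297), head top at (158,188), column vertical in the scene view.

```bash
python3 - <<'E'
from h import *
np.set_printoptions(precision=4,suppress=True)
t,s=shot()
g=cv2.cvtColor(t["img"],cv2.COLOR_RGB2GRAY); hsv=cv2.cvtColor(t["img"],cv2.COLOR_RGB2HSV)
m=((g>140)&(hsv[...,1]<70)).astype(np.uint8); M=np.zeros_like(m); M[168:192,166:198]=m[168:192,166:198]
ys,xs=np.nonzero(M); P=np.array([plane(t,x,y,.006)[:2] for x,y in zip(xs,ys)],np.float32)
h=cv2.convexHull(P*1000); r=cv2.minAreaRect(h); print("foot",r,"pixels",len(xs))
U=lambda x,y,ox,oy,px=0:((x-px+.5)/5-.5+ox,(y+.5)/5-.5+oy)
print("headtop tri",tri(t,U(158,188,140,120),s,U(637,160,200,100,400)))
print("foot tri",tri(t,U(209,297,140,120),s,U(645,408,200,100,400)), plane(t,*U(209,297,140,120),.006),plane(s,*U(645,408,200,100,400),.006))
print("headtop top z.205",plane(t,*U(158,188,140,120),.205))
E
```

```text
foot ((667.4688720703125, 175.4677734375), (65.59049987792969, 38.9638671875), 76.86029052734375) pixels 170
headtop tri (array([0.6671, 0.1751, 0.2015]), [np.float64(0.00018111621432468188), np.float64(0.00018111621432480236)])
foot tri (array([0.6667, 0.1755, 0.0037]), [np.float64(0.0021702861019419987), np.float64(0.0021702861019418773)]) [0.6641 0.1761 0.006 ] [0.666  0.1705 0.006 ]
headtop top z.205 [0.6661 0.1745 0.205 ]
```

```bash

python3 -m inch '[[[0,-0.0186,0],[0,0,0],-0.6],[[0,-0.0186,0],[0,0,0],-0.6],[[0,-0.0186,0],[0,0,0],-0.6],[[0,-0.0186,0],[0,0,0],-0.6],[[0,-0.0186,0],[0,0,0],-0.6],[[0,-0.0186,0],[0,0,0],-0.6],[[0,-0.0186,0],[0,0,0],-0.6],[[0,-0.0186,0],[0,0,0],-0.6],[[0,-0.0186,0],[0,0,0],-0.6],[[0,0,0],[0,0,0],-0.6]]'
python3 - <<'E'
from h import *
R=tgt(-13,30); G=np.array([.667,.1753,.047]); T=G+R[:,2]*.017; print("T",T)
go(T-R[:,2]*.12,-13,30)
E
```

```text
clock: 19.53
eef_pos: [0.4352, 0.2254, 0.2403]
tool_rot: [0.092, 0.86, -0.058, 0.498]
ft_force: [-1.1, -1.1, -0.9]
grip_width: 0.0684
grasp_force: 0.0
T [0.6813451  0.17198817 0.0385    ]
t 19.5333 pos [0.4352 0.2254 0.2403] w 0.06844566369267183 F [-1.0932 -1.0767 -0.9025] q [ 1.0091 -0.0267 -0.7562  0.3151 -0.9579  0.9433]
turn [0.0006 0.0005 0.002 ] shift(old axes) [0.1647 0.0103 0.6629] shift(new axes) [0.1628 0.011  0.6633]
```

```bash

python3 -m inch '[[[0.0006,0.0005,0.002],[0.02,0.002,0.08],-0.6],[[0,0,0],[0.02,0.001,0.08],-0.6],[[0,0,0],[0.02,0.001,0.08],-0.6],[[0,0,0],[0.02,0.001,0.08],-0.6],[[0,0,0],[0.02,0.001,0.08],-0.6],[[0,0,0],[0.02,0.001,0.08],-0.6],[[0,0,0],[0.02,0.001,0.08],-0.6],[[0,0,0],[0.02,0.001,0.08],-0.6],[[0,0,0],[0,0,0],-0.6],[[0,0,0],[0,0,0],-0.6]]'
python3 - <<'E'
from h import *
go([.68135,.172,.0385],-13,30)
E
```

```text
clock: 20.37
eef_pos: [0.579, 0.1978, 0.1066]
tool_rot: [0.102, 0.86, -0.055, 0.496]
ft_force: [0.4, -0.1, -0.0]
grip_width: 0.0682
grasp_force: 0.0
t 20.3667 pos [0.579  0.1978 0.1066] w 0.06824422083510369 F [ 0.3882 -0.0561 -0.0039] q [ 0.6721  0.4117 -0.8101 -0.4717 -0.7451  0.5721]
turn [-0.0002 -0.0002 -0.0015] shift(old axes) [ 0.0201 -0.0066  0.418 ] shift(new axes) [ 0.0206 -0.0069  0.418 ]
```

```bash

python3 -m inch '[[[0,0,-0.0015],[0.01,-0.0035,0.02],-0.6],[[0,0,0],[0.01,-0.0035,0.04],-0.6],[[0,0,0],[0,0,0.05],-0.6],[[0,0,0],[0,0,0.05],-0.6],[[0,0,0],[0,0,0.05],-0.6],[[0,0,0],[0,0,0.05],-0.6],[[0,0,0],[0,0,0.04],-0.6],[[0,0,0],[0,0,0],-0.6],[[0,0,0],[0,0,0],-0.6]]'
python3 - <<'E'
from h import *
go([.68135,.172,.0385],-13,30)
E
```

```text
clock: 21.12
eef_pos: [0.6503, 0.1801, 0.0583]
tool_rot: [0.097, 0.86, -0.056, 0.498]
ft_force: [-0.6, -0.9, -0.2]
grip_width: 0.0683
grasp_force: 0.0
t 21.1167 pos [0.6503 0.1801 0.0583] w 0.06827772236514885 F [-0.5564 -0.8788 -0.2111] q [ 0.5448  0.5925 -0.7253 -0.6428 -0.647   0.4509]
turn [ 0.0004  0.0003 -0.    ] shift(old axes) [ 0.004  -0.0033  0.1256] shift(new axes) [ 0.0038 -0.0031  0.1257]
```

```bash

python3 -m inch '[[[0.0004,0.0003,0],[0.002,-0.0015,0.03],-0.6],[[0,0,0],[0.002,-0.0015,0.03],-0.6],[[0,0,0],[0,0,0.03],-0.6],[[0,0,0],[0,0,0.02],-0.6],[[0,0,0],[0,0,0.015],-0.4],[[0,0,0],[0,0,0],-0.1],[[0,0,0],[0,0,0],0.1],[[0,0,0],[0,0,0],0.25],[[0,0,0],[0,0,0],0.35],[[0,0,0],[0,0,0],0.4]]'
python3 -m inch '[[[0,0,0],[0,0,0],0.44],[[0,0,0],[0,0,0],0.47],[[0,0,0],[0,0,0],0.49],[[0,0,0],[0,0,0],0.51],[[0,0,0],[0,0,0],0.55],[[0,0,0],[0,0,0],0.7],[[0,0,0],[0,0,0],1],[[0,0,0],[0,0,0],1],[[0,0,0],[0,0,0],1]]'
python3 - <<'E'
from h import *
go([.68135,.172,.0385],-13,30)
E
```

```text
clock: 21.95
eef_pos: [0.6807, 0.1722, 0.0383]
tool_rot: [0.098, 0.861, -0.057, 0.497]
ft_force: [0.6, -1.2, 0.0]
grip_width: 0.0258
grasp_force: 0.0
clock: 22.7
eef_pos: [0.6811, 0.1723, 0.0385]
tool_rot: [0.098, 0.86, -0.056, 0.497]
ft_force: [-3.5, 1.7, 2.5]
grip_width: 0.0206
grasp_force: 58.5
t 22.7 pos [0.6811 0.1723 0.0385] w 0.020572461934973536 F [-3.4872  1.7343  2.496 ] q [ 0.4985  0.6603 -0.6702 -0.6737 -0.6118  0.4171]
turn [ 0.0001  0.     -0.    ] shift(old axes) [-0.0005 -0.0008  0.0008] shift(new axes) [-0.0005 -0.0008  0.0008]
```

```bash

python3 -m inch '[[[0,0,0],[-0.0072,0,-0.0042],1],[[0,0,0],[-0.0072,0,-0.0042],1],[[0,0,0],[-0.0072,0,-0.0042],1],[[0,0,0],[-0.0072,0,-0.0042],1],[[0,0,0],[0,0,0],1]]'
python3 - <<'E'
from h import *
def L(x,y,z,az): R=tgt(az,30); return np.array([x,y,z])+R[:,2]*.017
go(L(.555,.195,.057,-13),-13,30)
R=tgt(-13,30); print("then side", (R.T@(np.array([.5493,-.179,.057])-np.array([.555,.195,.057])))/.3)
E
```

```text
clock: 23.12
eef_pos: [0.6808, 0.1716, 0.0483]
tool_rot: [0.098, 0.861, -0.057, 0.496]
ft_force: [-0.6, -0.9, -3.8]
grip_width: 0.0203
grasp_force: 58.6
t 23.1167 pos [0.6808 0.1716 0.0483] w 0.02033411317285847 F [-0.5624 -0.8512 -3.7811] q [ 0.4979  0.6354 -0.6697 -0.6471 -0.6121  0.4171]
turn [-0.0001 -0.0001  0.0001] shift(old axes) [ 0.1881 -0.0187 -0.3268] shift(new axes) [ 0.1879 -0.0185 -0.3269]
then side [-0.131  -1.219   0.2268]
```

```bash

python3 -m inch '[[[0,0,0],[0.01,-0.001,-0.016],1],[[0,0,0],[0.0188,-0.0019,-0.0327],1],[[0,0,0],[0.0188,-0.0019,-0.0327],1],[[0,0,0],[0.0188,-0.0019,-0.0327],1],[[0,0,0],[0.0188,-0.0019,-0.0327],1],[[0,0,0],[0.0188,-0.0019,-0.0327],1],[[0,0,0],[0.0188,-0.0019,-0.0327],1],[[0,0,0],[0.0188,-0.0019,-0.0327],1],[[0,0,0],[0.0188,-0.0019,-0.0327],1],[[0,0,0],[0.0188,-0.0019,-0.0327],1]]'
python3 -m inch '[[[0,0,0],[0.005,-0.001,-0.01],1],[[0,0,0],[-0.003,-0.03,0.0057],1],[[0,0,0],[-0.0066,-0.06,0.0113],1],[[0,0,0],[-0.0066,-0.06,0.0113],1],[[0,0,0],[-0.0066,-0.06,0.0113],1],[[0,0,0],[-0.0066,-0.06,0.0113],1],[[0,0,0],[-0.0066,-0.06,0.0113],1],[[0,0,0],[-0.0066,-0.06,0.0113],1],[[0,0,0],[-0.0066,-0.06,0.0113],1],[[0,0,0],[-0.0066,-0.06,0.0113],1]]'
python3 - <<'E'
from h import *
def L(x,y,z,az): R=tgt(az,30); return np.array([x,y,z])+R[:,2]*.017
go(L(.5493,-.179,.057,-4.6),-4.6,30)
E
```

```text
clock: 23.95
eef_pos: [0.5738, 0.1913, 0.0483]
tool_rot: [0.098, 0.861, -0.057, 0.497]
ft_force: [0.7, 0.7, -4.4]
grip_width: 0.0204
grasp_force: 58.7
clock: 24.78
eef_pos: [0.5698, 0.034, 0.0488]
tool_rot: [0.098, 0.86, -0.057, 0.497]
ft_force: [0.4, -0.2, -3.2]
grip_width: 0.0202
grasp_force: 58.9
t 24.7833 pos [0.5698 0.034  0.0488] w 0.020204808066579576 F [ 0.4036 -0.1885 -3.2319] q [ 0.289   0.6063 -1.0832 -1.1037 -0.4421  0.2762]
turn [-0.0203  0.0001 -0.0116] shift(old axes) [-0.0698 -0.6999  0.1236] shift(new axes) [-0.0181 -0.7131  0.0333]
```

```bash

python3 -m inch '[[[0,0,0],[-0.022,-0.03,0.037],1],[[0,0,0],[-0.022,-0.05,0.037],1],[[0,0,0],[-0.0066,-0.06,0.0113],1],[[0,0,0],[-0.0066,-0.06,0.0113],1],[[-0.004,0,-0.0023],[-0.0066,-0.06,0.0113],1],[[-0.004,0,-0.0023],[-0.0066,-0.04,0.0113],1],[[-0.004,0,-0.0023],[0,-0.02,0],1],[[-0.004,0,-0.0023],[0,0,0],1],[[-0.004,0,-0.0023],[0,0,0],1],[[0,0,0],[0,0,0],1]]'
python3 - <<'E'
from h import *
def L(x,y,z,az): R=tgt(az,30); return np.array([x,y,z])+R[:,2]*.017
go(L(.5493,-.179,.057,-4.6),-4.6,30)
E
```

```text
clock: 25.62
eef_pos: [0.5893, -0.0699, 0.0489]
tool_rot: [0.037, 0.865, -0.022, 0.499]
ft_force: [0.4, 0.8, -2.5]
grip_width: 0.0205
grasp_force: 59.2
t 25.6167 pos [ 0.5893 -0.0699  0.0489] w 0.02046313700926324 F [ 0.3819  0.8445 -2.5426] q [-0.144   0.6266 -1.083  -1.1849  0.0507 -0.03  ]
turn [-0.0007 -0.0001 -0.0003] shift(old axes) [ 0.0278 -0.3734 -0.0448] shift(new axes) [ 0.0285 -0.3732 -0.0465]
```

```bash

python3 -m inch '[[[0,0,0],[-0.0115,-0.015,-0.0067],1],[[-0.0007,0,-0.0003],[-0.0115,-0.03,-0.0067],1],[[0,0,0],[0.0036,-0.045,-0.0058],1],[[0,0,0],[0.0036,-0.045,-0.0058],1],[[0,0,0],[0.0036,-0.045,-0.0058],1],[[0,0,0],[0.0036,-0.045,-0.0058],1],[[0,0,0],[0.0036,-0.045,-0.0058],1],[[0,0,0],[0.0036,-0.045,-0.0058],1],[[0,0,0],[0.0036,-0.04,-0.0058],1],[[0,0,0],[0.0036,-0.015,-0.0058],1]]'
python3 -m inch '[[[0,0,0],[0,0,0],1],[[0,0,0],[0,0,0],1]]'
python3 - <<'E'
from h import *
np.set_printoptions(precision=4,suppress=True)
def L(x,y,z,az): R=tgt(az,30); return np.array([x,y,z])+R[:,2]*.017
go(L(.5493,-.179,.057,-4.6),-4.6,30)
t,s=shot()
M=np.zeros((480,800,3),np.uint8)
M[:480,:480]=crop(t,268,150,60,60,8);M[:480,480:]=crop(s,260,150,64,96,5)
cv2.imwrite("pics/c7.png",M)
E
```

```text
clock: 26.45
eef_pos: [0.5646, -0.1793, 0.0571]
tool_rot: [0.034, 0.865, -0.02, 0.5]
ft_force: [-0.3, -0.4, -3.2]
grip_width: 0.0202
grasp_force: 59.2
clock: 26.62
eef_pos: [0.5642, -0.1774, 0.0565]
tool_rot: [0.034, 0.865, -0.019, 0.499]
ft_force: [-0.9, 0.6, -3.8]
grip_width: 0.0206
grasp_force: 59.2
t 26.6167 pos [ 0.5642 -0.1774  0.0565] w 0.020648978767805744 F [-0.9263  0.5655 -3.8413] q [-0.4794  0.5796 -1.0513 -1.07    0.3457 -0.2091]
turn [ 0.0004 -0.0001  0.0001] shift(old axes) [ 0.0231 -0.0094  0.0133] shift(new axes) [ 0.0231 -0.0093  0.0133]
```

View pics/c7.png

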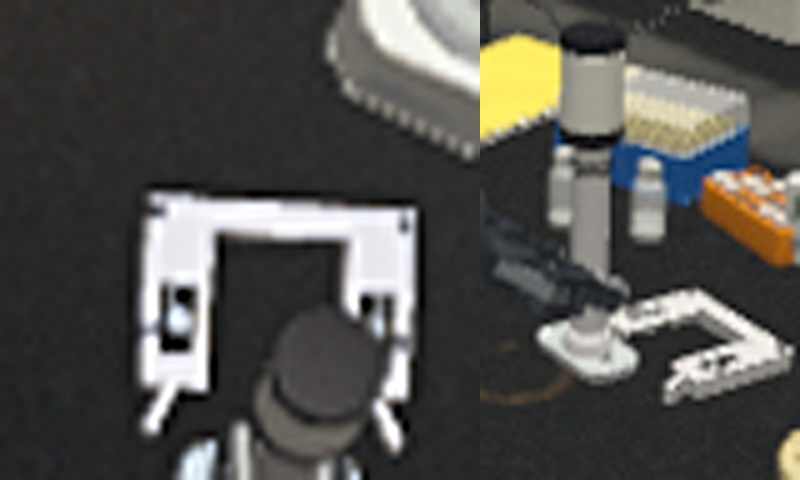

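The lamp is held upright in front of the mouth: head top at top crop (325,368), foot left ear at (195,460), bracket unobstructed.

```bash
python3 - <<'E'
from h import *
np.set_printoptions(precision=4,suppress=True)
t,s=shot()
a=(308.2,195.6); b=(260+(592-480+.5)/5-.5,150+38.5/5-.5)
x,e=tri(t,a,s,b); p=plane(t,*a,.2235)
B=np.array([.634,-.186]); c,sn=np.cos(np.radians(-4.7)),np.sin(np.radians(-4.7)); R=np.array([[c,-sn],[sn,c]])
o=telemetry.get_obs(); z=Ro.from_quat(o["tool_rot"]).as_matrix()[:,2]; l=o["eef_pos"]-.017*z
for q in (x,p,l): print(q,"bracket frame",R.T@(q[:2]-B))
g=cv2.cvtColor(t["img"],cv2.COLOR_RGB2GRAY)
for y in range(198,222,1): print(y,' '.join(f'{v:3d}' for v in g[y,284:326]))
E
```

```text
[ 0.5504 -0.1766  0.2183] bracket frame [-0.0841  0.0025]
[ 0.5488 -0.1757  0.2235] bracket frame [-0.0858  0.0032]
[ 0.5497 -0.1755  0.0648] bracket frame [-0.0849  0.0035]
198  32  56 109 124 213 255 144 156 205 209  18  36  40  41  39  48  99  78  33  76  75  73  71  71  72  71  68  68  69  60  55 114 255 255 255  41  33  37  42  47  47  41
199  34  31  17  96 252 206   0  14  16  25  32  38  39  39  37  44 104  95  39  55  81  77  73  70  73  70  71  69  70  62  69 172 211 200 199  31  35  39  40  44  45  42
200  33  26  58 191 255  81  21  35  34  37  37  39  38  34  35  43 103  97  79  43  59  77  80  75  72  73  73  71  71  45 107 255 119  50  57  28  39  38  40  41  39  38
201  32  26 105 255 212  16  30  40  39  38  36  39  36  30  28  39 103 100 101  82  27  47  60  75  75  74  73  50  45  31  99 244 220   1  25  35  39  41  41  41  40  39
202  28  70 204 255  66  22  33  38  36  39  39  37  40  73  63  30  83 102 100 100  76  56  29  45  45  44  45  54  80  39  48 158 255  89  19  36  42  40  41  38  43  38
203  32  74 190 221  15  31  35  35  36  34  35  33  63 167 176  2
[... 2501 characters left out ...]
  36  36  39
218  38  50  60  56  57  55  45  38  46  41  42  40  57  54  49  68 147 176 170 174 177 182 148  32  53  53  63  88  39  48  45  44  57  59  59  59  52  36  38  34  39  39
219  48  57  59  57  54  50  44  45  42  41  43  39  62  58  55  49  46  33  32  56  57  69  69  41  58  57  62  82  41  43  43  43  41  58  58  57  56  46  36  35  38  38
220  54  56  56  59  51  45  44  40  41  41  39  37  53  56  52  55  54  34  31  32  30  29  35  48  56  56  56  54  45  46  44  43  40  51  62  59  57  55  38  37  36  39
221  59  56  56  58  43  48  52  39  38  37  42  41  50  60  54  59  58  49  38  37  34  40  45  44  59  56  60  53  36  42  45  47  41  41  52  57  58  57  54  41  38  37
```

```bash

python3 -m inch '[[[0,0,0],[0.008,-0.005,0.005],1],[[0,0,0],[0.01,-0.0057,0.006],1],[[0,0,0],[0.01,0,0.006],1],[[0,0,0],[0.009,0,0.0055],1],[[0,0,0],[0.007,0,0.004],1],[[0,0,0],[0.005,0,0.0025],1],[[0,0,0],[0,0,0],1],[[0,0,0],[0,0,0],1]]' | egrep "pos|ft_f"
python3 -m inch '[[[0,0,0],[0.0015,0,0.0008],1],[[0,0,0],[0,0,0],1]]' | egrep "pos|ft_f"
python3 -m inch '[[[0,0,0],[0.0015,0,0.0008],1],[[0,0,0],[0,0,0],1]]' | egrep "pos|ft_f"
python3 -m inch '[[[0,0,0],[0.0015,0,0.0008],1],[[0,0,0],[0,0,0],1]]' | egrep "pos|ft_f"
python3 -c "
from h import *
go([.5642,-.1806,.0385],-4.6,30)"
```

```text
eef_pos: [0.5641, -0.1807, 0.0389]
ft_force: [0.5, 0.6, -2.8]
eef_pos: [0.5641, -0.1807, 0.0388]
ft_force: [-0.3, -0.4, -3.0]
eef_pos: [0.5643, -0.1808, 0.0385]
ft_force: [-0.3, -0.1, -3.8]
eef_pos: [0.5645, -0.1808, 0.0384]
ft_force: [-0.5, 0.7, 0.9]
t 27.9833 pos [ 0.5645 -0.1808  0.0384] w 0.020034187917201563 F [-0.4943  0.7489  0.8751] q [-0.4884  0.6517 -1.0493 -1.1401  0.354  -0.2144]
turn [0.0005 0.0002 0.0003] shift(old axes) [ 0.0003  0.0006 -0.0009] shift(new axes) [ 0.0003  0.0006 -0.0009]
```

```bash

python3 -m inch '[[[0,0,0],[-0.0034,0,0.0058],1],[[0,0,0],[-0.0067,0,0.0116],1],[[0,0,0],[-0.0067,0,0.0116],1],[[0,0,0],[-0.0067,0,0.0116],1],[[0,0,0],[-0.0067,0,0.0116],1],[[0,0,0],[0,0,0],1]]' | egrep "pos|ft_f"
python3 -m inch '[[[0,0,0],[-0.0067,0,0.0116],1],[[0,0,0],[-0.0067,0,0.0116],1],[[0,0,0],[0,0,0],1]]' | egrep "pos|ft_f"
python3 -m inch '[[[0,0,0],[-0.0067,0,0.0116],1],[[0,0,0],[-0.0067,0,0.0116],1],[[0,0,0],[0,0,0],1]]' | egrep "pos|ft_f"
python3 -m inch '[[[0,0,0],[-0.0067,0,0.0116],1],[[0,0,0],[-0.0067,0,0.0116],1],[[0,0,0],[0,0,0],1]]' | egrep "pos|ft"
python3 -c "
from h import *
R=tgt(-4.6,30);p=np.array([.634,-.186,.047])+R[:,2]*.017
go([p[0],p[1],.0385],-4.6,30)"
```

```text
eef_pos: [0.5837, -0.1824, 0.0384]
ft_force: [1.6, -0.3, 0.8]
eef_pos: [0.5913, -0.183, 0.0385]
ft_force: [1.1, -1.1, 2.1]
eef_pos: [0.5991, -0.1835, 0.0385]
ft_force: [0.9, -0.0, 3.3]
eef_pos: [0.6069, -0.1841, 0.0384]
ft_force: [1.1, -1.1, 4.1]
t 29.2333 pos [ 0.6069 -0.1841  0.0384] w 0.020306794089415048 F [ 1.0549 -1.139   4.091 ] q [-0.4439  0.6462 -0.9496 -1.043   0.3162 -0.1896]
turn [0.0005 0.0002 0.0003] shift(old axes) [-0.0699  0.0006  0.1209] shift(new axes) [-0.07    0.001   0.1208]
```

```bash

python3 -m inch '[[[0,0,0],[-0.008,0,0.011],1],[[0,0,0],[-0.0067,0,0.0116],1],[[0,0,0],[0,0,0],1]]' | egrep "pos|ft"
python3 -m inch '[[[0,0,0],[-0.0067,0,0.0116],1],[[0,0,0],[-0.0067,0,0.0116],1],[[0,0,0],[0,0,0],1]]' | egrep "pos|ft"
python3 -m inch '[[[0,0,0],[-0.0067,0,0.0116],1],[[0,0,0],[-0.0067,0,0.0116],1],[[0,0,0],[0,0,0],1]]' | egrep "pos|ft"
python3 -c "
from h import *
R=tgt(-4.6,30);p=np.array([.634,-.186,.047])+R[:,2]*.017
go([p[0],p[1],.0385],-4.6,30)"
```

```text
eef_pos: [0.6147, -0.1847, 0.0385]
ft_force: [0.9, -0.6, 2.5]
eef_pos: [0.6221, -0.1847, 0.0384]
ft_force: [-3.6, 0.8, 5.9]
eef_pos: [0.6302, -0.1855, 0.0385]
ft_force: [-1.8, 1.0, 4.1]
t 29.9833 pos [ 0.6302 -0.1855  0.0385] w 0.020229144790012876 F [-1.803   1.0062  4.1491] q [-0.4225  0.6473 -0.8936 -0.9904  0.2985 -0.1779]
turn [ 0.0006 -0.      0.0002] shift(old axes) [-0.031  -0.001   0.0533] shift(new axes) [-0.031  -0.0007  0.0533]
```

```bash

python3 -m inch '[[[0,0,0],[-0.0067,0,0.0116],1],[[0,0,0],[-0.0067,0,0.0116],1],[[0,0,0],[0,0,0],1]]' | egrep "pos|ft"
python3 -m inch '[[[0,0,0],[-0.0067,0,0.0116],1],[[0,0,0],[0,0,0],1]]' | egrep "pos|ft"
python3 -m inch '[[[0,0,0],[-0.005,0,0.0087],1],[[0,0,0],[0,0,0],1]]' | egrep "pos|ft"
python3 -m inch '[[[0,0,0],[-0.0034,0,0.0058],1],[[0,0,0],[0,0,0],1]]' | egrep "pos|ft"
python3 -m inch '[[[0,0,0],[-0.0034,0,0.0058],1],[[0,0,0],[0,0,0],1]]' | egrep "pos|ft"
```

```text
eef_pos: [0.6382, -0.186, 0.0384]
ft_force: [-2.8, 0.9, 5.0]
eef_pos: [0.6424, -0.1864, 0.0385]
ft_force: [-2.4, 1.3, 4.8]
eef_pos: [0.6455, -0.1867, 0.0384]
ft_force: [-0.4, 1.5, 4.2]
eef_pos: [0.6475, -0.1868, 0.0384]
ft_force: [-1.0, 1.7, 6.1]
eef_pos: [0.6486, -0.1868, 0.0386]
ft_force: [-11.0, 2.3, 10.7]
```

```bash

python3 -m inch '[[[0,0,0],[-0.004,0,0.0045],1],[[0,0,0],[0,0,0],1],[[0,0,0],[0,0,0],1]]' | egrep "pos|ft"
python3 - <<'E'
from h import *
t,s=shot()
M=np.zeros((480,800,3),np.uint8)
M[:480,:480]=crop(t,268,150,60,60,8);M[:480,480:]=crop(s,270,150,64,96,5)
cv2.imwrite("pics/c8.png",M)
E
```

```text
eef_pos: [0.6492, -0.1869, 0.0387]
ft_force: [-14.5, 2.9, 14.9]
```

View pics/c8.png

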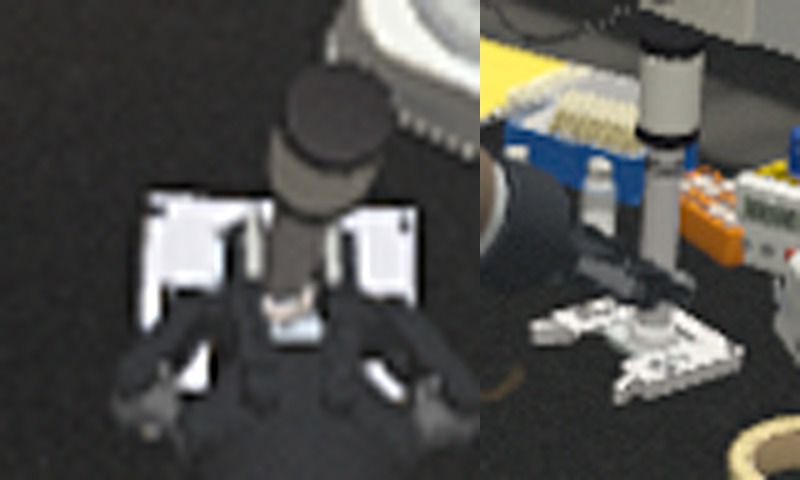

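The lamp looks home: foot under the lips, stop force 14 N after the clip resistance had dropped. I'll relax, release and retreat.

```bash

python3 -m inch '[[[0,0,0],[0.001,0,-0.006],1],[[0,0,0],[0,0,0],1],[[0,0,0],[0,0,0],1]]' | egrep "pos|ft"
python3 -m inch '[[[0,0,0],[0,0,0],0.7],[[0,0,0],[0,0,0],0.5],[[0,0,0],[0,0,0],0.45],[[0,0,0],[0,0,0],0.35],[[0,0,0],[0,0,0],0],[[0,0,0],[0,0,0],-0.4],[[0,0,0],[0,0,0],-0.4],[[0,0,0],[0,0,0],-0.4],[[0,0,0],[0,0,0],-0.4]]'
python3 -m inch '[[[0,0,0],[0,0,-0.02],-0.4],[[0,0,0],[0,0,-0.03],-0.4],[[0,0,0],[0,0,-0.04],-0.4],[[0,0,0],[0,0,-0.04],-0.4],[[0,0,0],[0,0,-0.04],-0.4],[[0,0,0],[0,0,-0.04],-0.4],[[0,0,0],[0,0,-0.04],-0.4],[[0,0,0],[0,0,-0.03],-0.4],[[0,0,0],[0,0,-0.02],-0.4],[[0,0,0],[0,0,0],-0.4]]'
python3 - <<'E'
from h import *
t,s=shot(); print(telemetry.get_obs()["joint_pos"])
M=np.zeros((480,800,3),np.uint8)
M[:480,:480]=crop(t,268,150,60,60,8);M[:480,480:]=crop(s,270,150,64,96,5)
cv2.imwrite("pics/c9.png",M)
E
```

```text
eef_pos: [0.6484, -0.1868, 0.0386]
ft_force: [-9.2, 2.6, 7.6]
clock: 32.25
eef_pos: [0.6494, -0.1874, 0.039]
tool_rot: [0.034, 0.866, -0.019, 0.499]
ft_force: [0.7, 0.9, 0.1]
grip_width: 0.0599
grasp_force: 0.0
clock: 33.08
eef_pos: [0.5707, -0.1814, 0.0849]
tool_rot: [0.034, 0.865, -0.019, 0.5]
ft_force: [0.1, -0.5, 0.0]
grip_width: 0.0597
grasp_force: 0.0
[-0.48011201  0.47329668 -1.01972546 -0.9330873   0.34630701 -0.20957357]
```

View pics/c9.png

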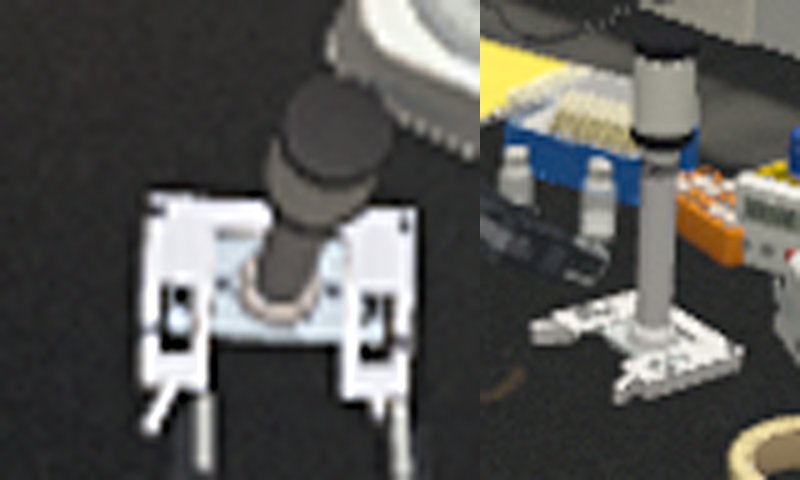

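```bash
python3 - <<'E'
from h import *
np.set_printoptions(precision=4,suppress=True)
t,s=shot()
B=np.array([.634,-.186]); c,sn=np.cos(np.radians(-4.7)),np.sin(np.radians(-4.7)); R=np.array([[c,-sn],[sn,c]])
U=lambda x,y:(268+(x+.5)/8-.5,150+(y+.5)/8-.5)
V=lambda x,y:(270+(x-480+.5)/5-.5,150+(y+.5)/5-.5)
for n,p,z in (("headtop",U(338,130),.205),("boss",U(279,285),.018),("rear",U(275,342),.006),("stopedge",U(280,235),.013),("noseL",U(180,320),.010),("noseR",U(374,325),.010)):
    q=plane(t,*p,z); print(n,q,R.T@(q[:2]-B))
x=tri(t,U(338,130),s,V(667,45)); print(x,R.T@(x[0][:2]-B))
g=cv2.cvtColor(t["img"],cv2.COLOR_RGB2GRAY)
for y in range(174,202): print(y,' '.join(f'{v:3d}' for v in g[y,284:324]))
E
```

```text
headtop [ 0.633  -0.1864  0.205 ] [-0.0009 -0.0005]
boss [ 0.632  -0.1856  0.018 ] [-0.0021  0.0003]
rear [ 0.6132 -0.1843  0.006 ] [-0.0209 -0.    ]
stopedge [ 0.6527 -0.1875  0.013 ] [0.0187 0.0001]
noseL [ 0.6216 -0.1489  0.01  ] [-0.0154  0.036 ]
noseR [ 0.6178 -0.2211  0.01  ] [-0.0133 -0.0363]
(array([ 0.635 , -0.1873,  0.1999]), [np.float64(0.0004066879983775927), np.float64(0.00040668799837767196)]) [ 0.0011 -0.0012]
174  40  41  86 178 168 155 157 164  89  89  48  38  37  35  33  13  17  37  97 100 101 102 102 105  96  97  99  98 108 101  36  35  39  41  41  42  44  46  45  43
175  39  38  71 163 178 242 240 241 219 221 212 213 214 216 225 224 215  89  59 104 103 101 101 104 104 105 105 101  97  64  33  34  29  16  24  31  39  46  44  46
176  40  36  51  61 132 246 241 240 243 246 246 248 249 249 252 254 255 217  28  77 100 105 103 104 103 103 102  92  66 116 213 214 215 211 166 204  31  43  43  44
177  38  52 139 213 213 238 236 235 235 239 241 247 245 245 244 246 251 241  50  46  67  86 105 107 106  95  68  69 160 225 249 249 248 231 137 200  24  42  46  44
178  34  58 174
[... 3220 characters left out ...]
 238 241 241 241 247 255  46  28  42  41  43
198  34  59 108 124 212 255 142 151 200 210  32  32  34  39  44  39  39  40  39  39  38  42  41  42  41  24 120 255 253 250 249 243 246 254 255  41  31  41  43  46
199  32  34  19  94 252 206   0  13  80 171  98  29  37  40  39  40  41  39  38  38  40  41  40  40  34  32  86 224 190 189 221 248 177 193 193  27  33  40  40  43
200  33  23  58 192 255  78  19  41 115 219 122  21  37  40  38  39  42  36  39  41  42  40  35  42  38  36  30  21  17  27 145 255  68 145 173  14  32  39  40  42
201  32  25 107 255 211  14  39  51 120 217 121  23  34  37  41  44  38  38  40  39  40  43  40  43  43  42  41  36  31  29 113 232  66 185 216  17  37  37  42  41
```

Measurements agree with the lamp being home. Its axis is at the bracket origin within about 1 mm, the foot's rear edge is at −19 mm (allowing for the 6 mm plate height), no gap shows at the stop, and both clip noses are back at their initial closed positions.

```bash
python3 -m inch '[[[0,0,0],[-0.02,0,-0.01],-0.4],[[0,0,0],[-0.02,0,-0.01],-0.4],[[0,0,0],[0,0,0],-0.4],[[0,0,0],[0,0,0],-0.4],[[0,0,0],[0,0,0],-0.4]]' && python3 -c "
from workcell import workorder; print(workorder.job_done())"
```

```text
clock: 33.7
eef_pos: [0.5727, -0.1813, 0.0972]
tool_rot: [0.033, 0.866, -0.019, 0.499]
ft_force: [0.3, -0.4, -0.7]
grip_width: 0.0598
grasp_force: 0.0
the job is handed in; nothing more can be done
None
```

The lamp was stood up, left standing on its own, regrasped, and pushed home in the bracket with both clips looking closed; I handed it in at 33.7 s with the arm clear, but partway through the tip-up the foot slid about 5 cm and hung a few mm off the bench for several seconds, including a 45 mm move back, before I set it down and finished tipping about its edge.

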